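# Load the wash basket and hold it up off its drip stand

### The job

Pick up the small steel scoop by its handle and tip all six hex nuts out of it into the wire wash basket while the basket stays on its drip stand, then stand the empty scoop upright back on the bench top and let go of it. Then take the basket by its handle, lift it about 10 cm straight up off the drip stand and finish while holding it there, still and level, with all six nuts in it and nothing but the gripper carrying it. Leave the gears, the ring gauge and the screwdriver where they are.

Things in the scene. Friction and masses are not known exactly. Their poses are not given: they have to be found in the camera images.
- scoop: Bare steel scoop, loose, 0.16 kg, standing on the bench with six nuts in it: a straight channel 120 mm long (x), 66 wide (y), 3 mm floor and walls, 30 high, closed at the back (+x), open at the front (-x, towards the robot). A strip behind the back wall (x = 60 to 64, 96 high) carries the handle. Tipped front down, nuts begin to slide at 25 to 40 degrees. Origin: centre of the underside; z up.
- scoop_grip (a point): Middle of the scoop's grip, 85 mm straight above the scoop's origin. The handle is a black bar along the scoop's x, 14 mm wide (y), 22 mm tall (74 to 96 mm above the underside), from 28 mm in front of this point to 64 mm behind it; more than 50 mm of free room lies between it and the nuts. Axes as the scoop's.
- scoop_lip (a point): Middle of the scoop's front pouring edge, 60 mm in front (-x) of the scoop's origin, 3 mm above its underside.
- basket: Steel wire wash basket, loose, 0.32 to 0.48 kg, on the drip stand 22 mm above the bench, left or right (the scoop is on the other side): 130 mm in x, 200 in y, walls 4 thick and 50 high, 4 mm floor, open top, a rigid handle arched across its middle dividing the mouth into two halves centred 55 mm to either side in y. Origin: centre of its underside; z up.
- basket_grip (a point): Middle of the basket's handle, 119 mm above the basket's underside. The grip is a black bar along the basket's x, 80 mm long, 14 mm wide (y), 22 mm tall (108 to 130 mm above the underside). The arch's uprights are 12 mm wide steel strips at x = +-67 mm, y = 0, 121 mm high.
- basket_rim (a point): Centre of the basket's mouth, at rim height, 50 mm above its underside.
- stand: Fixed low drip stand: aluminium pan 170 mm (x) by 230 (y), 12 high, with two dark rails along x at y = +-65 mm whose tops, 22 mm above the bench, carry the basket; the rails' ends at x = +-74 mm rise to 34 mm, just outside the basket, so it comes off straight up. Origin: centre of its underside on the bench.
- nut0: Dark steel hex nut, 25 mm across corners, 22 mm across flats, 14 mm tall, 24 g, one of six alike. Origin: centre of one end face (the underside at the start).
- nut1: Dark steel hex nut, 25 mm across corners, 22 mm across flats, 14 mm tall, 24 g, one of six alike. Origin: centre of one end face (the underside at the start).
- nut2: Dark steel hex nut, 25 mm across corners, 22 mm across flats, 14 mm tall, 24 g, one of six alike. Origin: centre of one end face (the underside at the start).
- nut3: Dark steel hex nut, 25 mm across corners, 22 mm across flats, 14 mm tall, 24 g, one of six alike. Origin: centre of one end face (the underside at the start).
- nut4: Dark steel hex nut, 25 mm across corners, 22 mm across flats, 14 mm tall, 24 g, one of six alike. Origin: centre of one end face (the underside at the start).
- nut5: Dark steel hex nut, 25 mm across corners, 22 mm across flats, 14 mm tall, 24 g, one of six alike. Origin: centre of one end face (the underside at the start).
- gear_a: Bystander: loose dark bevel gear, 62 mm across, 36 mm tall, standing on the bench near the middle. Origin: centre of its underside.
- gear_b: Bystander: loose dark bevel gear, 56 mm across, 32 mm tall, on the bench near the robot. Origin: centre of its underside.
- ring_gauge: Bystander: loose plain steel ring, 60 mm outside, 32 mm bore, 18 mm tall, near the middle. Origin: centre of its underside.
- screwdriver: Bystander: screwdriver lying on the bench at the left, nearer the robot, about 200 mm long along its x. Origin: about its middle on the underside.
There are look-alikes about, which are no part of the job. Leave any red or yellow look-alike of the basket alone.

How it is judged (in metres and radians):
On the way, in this order (a step that is already met when the one before it is completed fails the run):
1. all six nuts are in the basket on its stand while the scoop is held up off the bench (x of nut0 in the frame of basket between -0.065 and 0.065 m and y of nut0 in the frame of basket between -0.1 and 0.1 m and z of nut0 in the frame of basket between -0.005 and 0.05 m and x of nut1 in the frame of basket between -0.065 and 0.065 m and y of nut1 in the frame of basket between -0.1 and 0.1 m and z of nut1 in the frame of basket between -0.005 and 0.05 m and x of nut2 in the frame of basket between -0.065 and 0.065 m and y of nut2 in the frame of basket between -0.1 and 0.1 m and z of nut2 in the frame of basket between -0.005 and 0.05 m and x of nut3 in the frame of basket between -0.065 and 0.065 m and y of nut3 in the frame of basket between -0.1 and 0.1 m and z of nut3 in the frame of basket between -0.005 and 0.05 m and x of nut4 in the frame of basket between -0.065 and 0.065 m and y of nut4 in the frame of basket between -0.1 and 0.1 m and z of nut4 in the frame of basket between -0.005 and 0.05 m and x of nut5 in the frame of basket between -0.065 and 0.065 m and y of nut5 in the frame of basket between -0.1 and 0.1 m and z of nut5 in the frame of basket between -0.005 and 0.05 m and z of basket in the frame of stand below 0.035 m and horizontal distance between basket and stand below 0.05 m and height (world z) of scoop above 0.04 m), for 0.2 s.
2. the scoop stands upright on the bench top, let go, and the nuts are in the basket (x of nut0 in the frame of basket between -0.065 and 0.065 m and y of nut0 in the frame of basket between -0.1 and 0.1 m and z of nut0 in the frame of basket between -0.005 and 0.05 m and x of nut1 in the frame of basket between -0.065 and 0.065 m and y of nut1 in the frame of basket between -0.1 and 0.1 m and z of nut1 in the frame of basket between -0.005 and 0.05 m and x of nut2 in the frame of basket between -0.065 and 0.065 m and y of nut2 in the frame of basket between -0.1 and 0.1 m and z of nut2 in the frame of basket between -0.005 and 0.05 m and x of nut3 in the frame of basket between -0.065 and 0.065 m and y of nut3 in the frame of basket between -0.1 and 0.1 m and z of nut3 in the frame of basket between -0.005 and 0.05 m and x of nut4 in the frame of basket between -0.065 and 0.065 m and y of nut4 in the frame of basket between -0.1 and 0.1 m and z of nut4 in the frame of basket between -0.005 and 0.05 m and x of nut5 in the frame of basket between -0.065 and 0.065 m and y of nut5 in the frame of basket between -0.1 and 0.1 m and z of nut5 in the frame of basket between -0.005 and 0.05 m and height (world z) of scoop below 0.006 m and angle between scoop's own z axis and vertical below 0.1 rad and contact force between scoop and the fingers below 0.1 N and linear speed of scoop below 0.03 m/s), for 0.2 s.
At the end, for the whole second after the job is handed in: The fingers hold the basket 60 to 160 mm above where it stood, within 60 mm of straight above its stand, level within 7.5 degrees and still, touching neither stand nor scoop; all six nuts are in it; the scoop stands upright on the bench, released; the bystanders are within 30 mm of where they began (all of step 2 and z of basket in the frame of stand between 0.082 and 0.182 m and horizontal distance between basket and stand below 0.06 m and angle between basket's own z axis and vertical below 0.13 rad and linear speed of basket below 0.03 m/s and angular speed of basket below 0.15 rad/s and contact force between basket and the fingers above 1 N and contact force between basket and stand below 0.05 N and contact force between basket and scoop below 0.05 N and distance of each of gear_a, gear_b, ring_gauge, screwdriver from where it was at the start of the episode below 0.03 m); the arm keeps its last pose, push and grip.
It fails at once if a bystander was pushed away by 30 mm or more (distance of any of gear_a, gear_b, ring_gauge, screwdriver from where it was at the start of the episode above 0.03 m).
It fails at once if the basket left its stand before the scoop was back: it was lifted while the scoop was off the bench (height (world z) of scoop above 0.03 m and z of basket in the frame of stand above 0.05 m).
It also fails if it takes over 64 s, if anything falls off the work surface, if the arm or the gripper's body presses on something with over 40 N, if the wrist force passes 120 N, or if a joint passes its speed limit or range.

### The arm

A 6-joint arm with a two-finger parallel gripper is mounted at the origin on the work surface. World frame = base frame: x ahead of the robot, y to its left, z up, the work surface at z = 0. Lengths are in mm, angles in rad, forces in N, time in s.
With the tool pointing down it reaches from about 350 to 975 mm from the base axis. Payload 7.1 kg.
Tool frame: the origin (TCP) lies at the very end of the fingers, on their centre line; the grasp point (between the pads) lies 19 mm behind it; y points along the fingers, x is the direction in which the jaws open and shut, and the axes are right-handed (so a half turn about y gives the same grasp; the last joint's range is limited). The gripper opens to 88 mm and grips with 3 to 60 N. Pads are 20 mm wide; open, the fingers measure 115 mm over their backs; the gripper's body (75 mm by 178 mm) begins 61 mm behind the grasp point.
Start: joints at [1.175, 0.423, 1.63, -0, 1.089, -0.019], TCP at [229.934, 581.15, 222.675] pointing down, gripper open.
Joint ranges: [-3, 3], [-0.9, 2.11], [0.09, 2.58], [-1.31, 4.45], [0.11, 2.69], [-2.54, 2.54]. Speed limits (rad/s): [2.39, 2.39, 3.01, 3.14, 3.14, 3.14].

### API

Orientations are given as a rotation vector (axis times angle).
In Python, from workcell import ctrl gives the robot as it stands. The module is installed in compiled form; this text tells all that it offers.
- The arm moves only by the tool jog_arm, never from a script. Its argument "steps" is a list of rows, each an object with "turn": the turn, a rotation vector about the world's x, y, z scaled (see below), a list of three; "dp": the shift along the world's x, y, z scaled (see below), a list of three; "claw": the opening, from 0 (shut) to 1 (fully open). In form: [{"turn": [wx, wy, wz], "dp": [x, y, z], "claw": claw}, ...]. A call has 1 to 12 rows; each row is the pose to reach, as a shift and turn from the pose measured when the call began, turning the shorter way round; what a row does not reach only later rows make up. The controller multiplies each number of a shift by 80 mm and each number of a turn by pi rad. A row lasts 1/12 s, in which the tool goes at most 41.7 mm and 7.16 degrees, less where a joint would pass 70% of its speed; a pose out of reach is approached as far as the arm can. A call with a number of a shift or a turn outside -1 to 1 is refused whole. A call with a gripper value outside its range is refused whole. The fingers move at their own pace and stop on an object; the grip force is fixed at half the most. Time passes only in rows, so rows that repeat a pose let the fingers close. It gives the time, the measured TCP pose, the force and the opening at its end, in the units of the state.
- ctrl.get_obs(): the state, without advancing time (a new reading comes with each control period).
- ctrl.get_image(name): name is "scene" or "top"; returns a dict with "img" (384x512x3 uint8, red, green, blue), "range_z" (384x512 float32, mm along the optical axis (not along the pixel's ray), 0 where there is no reading), "fovy" (degrees; the focal length in pixels is half the picture's height over the tangent of half this angle, whatever the lens; pixels are square), "cx", "cy" (the principal point, pixels), "dist_coeffs" ([k1, k2, p1, p2, k3] as OpenCV has them; the pictures are not rectified), "camera_from_world" (4x4, takes a point from world to camera coordinates). Camera axes: x right, y down, z forward; pixel columns grow to the right and rows downward; lengths in mm; the calibration is good to about 2 mm. A picture is of the moment at which its call begins.
- ctrl.close_job(): hands the job in, once; it reports no verdict.
The state is a dict: "t": time; "qpos": joint angles; "qvel": joint speeds; "joint_torque": joint torques, N m; "ee_pos": TCP position; "orientation": TCP orientation; "ft_force": force on the tool from outside, world axes, zero at the start; "moment": the same for the moment, N m; "width": finger opening in mm.
Only numpy, scipy, OpenCV 4.12 (cv2) and the standard library are available. Lean on these libraries where they do the work, as an engineer would, in place of code of your own. Each camera call takes 0.05 s, during which the arm holds its last target.

## Working session

There is one attempt and no reset: what is moved stays moved. The work goes in short steps, Python scripts to look and compute and a tool call to move; the robot and the scene stay as the last step left them, time stands still between calls to the robot, and variables do not carry over. Pictures are saved under pics/ and viewed, and the job is handed in when it is done.

Besides the shell and the picture viewer there is one more tool, called after "Emit:" as a command line: name --argument value ..., lists and objects as JSON in quotes. jog_arm: Moves the arm, as the interface text tells. Its arguments: {"type":"object","properties":{"steps":{"type":"array","items":{"type":"object","properties":{"turn":{"type":"array","items":{"type":"number"}},"dp":{"type":"array","items":{"type":"number"}},"claw":{"type":"number"}}}}},"required":["steps"]}

```bash
mkdir -p pics
cat > h.py <<'E'
from workcell import ctrl
import numpy as np, cv2
def cam(n):
    d=ctrl.get_image(n); h,w=d['img'].shape[:2]
    f=h/2/np.tan(np.radians(d['fovy'])/2)
    d['K']=np.array([[f,0,d['cx']],[0,f,d['cy']],[0,0,1]]); d['D']=np.array(d['dist_coeffs'],float)
    d['T']=np.array(d['camera_from_world']); return d
def cloud(d):
    h,w=d['img'].shape[:2]
    uv=np.stack(np.meshgrid(np.arange(w),np.arange(h)),-1).reshape(-1,1,2).astype(float)
    n=cv2.undistortPoints(uv,d['K'],d['D'])[:,0]
    z=d['range_z'].reshape(-1,1).astype(float)
    p=np.hstack([n*z,z]); T=d['T']
    P=(p-T[:3,3])@T[:3,:3]
    P[z[:,0]<=0]=np.nan
    return P.reshape(h,w,3)
def proj(d,P):
    T=d['T']; r,_=cv2.Rodrigues(T[:3,:3])
    return cv2.projectPoints(np.array(P,float).reshape(-1,1,3),r,T[:3,3],d['K'],d['D'])[0][:,0]
def save(d,n,s=1.5): cv2.imwrite('pics/'+n,cv2.resize(d['img'][:,:,::-1],None,fx=s,fy=s))
E
python3 - <<'E'
from h import *
o=ctrl.get_obs(); print(o)
for n in('scene','top'):
    d=cam(n); save(d,n+'0.png'); print(n,d['fovy'],d['D'],d['T'].round(2).tolist(), (d['range_z']>0).mean())
E
```

```text
{'t': 0.0, 'qpos': array([ 1.17504312e+00,  4.23856463e-01,  1.63067921e+00,  2.13815331e-05,
        1.08860660e+00, -1.89818128e-02]), 'qvel': array([-0.00026394,  0.00085159,  0.00063809, -0.00016862,  0.00029171,
       -0.00168533]), 'joint_torque': array([ 3.58072240e-03, -5.44634879e+01, -2.73669684e+01,  6.43502106e-02,
        2.27346062e-02, -1.47103233e-04]), 'ee_pos': array([229.69566568, 580.66312688, 221.89618704]), 'orientation': array([-1.36506712, -0.92636304,  0.92852127]), 'ft_force': array([-0.48599211,  0.1952822 ,  1.15045071]), 'moment': array([-0.03334734, -0.00789001,  0.05613477]), 'width': 87.9827181460541}
scene 55.14655768003063 [-0.00467453  0.          0.          0.          0.        ] [[-0.78, 0.63, 0.01, 391.94], [0.41, 0.53, -0.74, -104.01], [-0.47, -0.57, -0.67, 1478.11], [0.0, 0.0, 0.0, 1.0]] 0.9940083821614584
top 54.06219174866942 [-0.02966158  0.          0.          0.          0.        ] [[0.03, -1.0, -0.01, -45.68], [-0.97, -0.03, -0.23, 507.49], [0.23, 0.01, -0.97, 1161.43], [0.0, 0.0, 0.0, 1.0]] 0.9960988362630209
```

View pics/scene0.png

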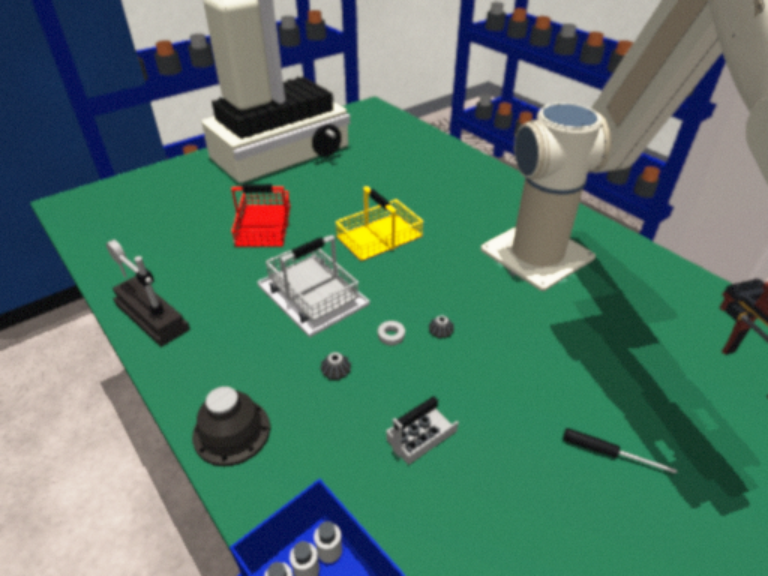

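View pics/top0.png

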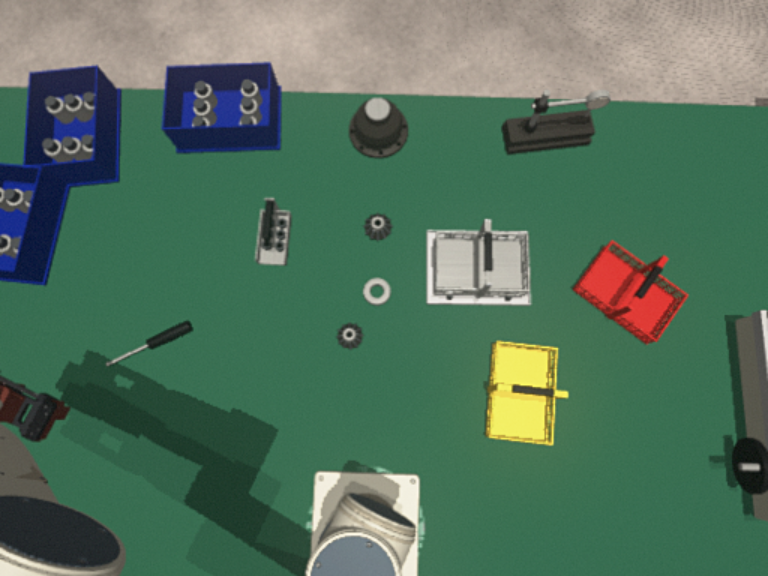

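The scoop sits at about (272,232) in the top picture with its front towards the robot. The white basket and stand are at about (480,267), with the gears and ring between them. Next I'll measure these.

```bash
cat > meas.py <<'E'
from h import *
def fit(P,name):
    P=np.asarray(P,np.float32)[:,:2]; r=cv2.minAreaRect(P); print(name,len(P),'rect c',np.round(r[0],1),'size',np.round(r[1],1),'ang',round(r[2],1))
if __name__=='__main__':
  for n in('top','scene'):
    d=cam(n); C=cloud(d); V=cv2.cvtColor(d['img'],cv2.COLOR_RGB2HSV)
    X,Y,Z=C[...,0],C[...,1],C[...,2]; print(n)
    bench=(V[...,0]>60)&(V[...,0]<90)&(V[...,1]>120)&(X>300)&(X<800)&(abs(Y)<400); print('bench z',np.nanmedian(Z[bench]))
    lo=np.array
    dark=V[...,2]<70
    # coarse regions
    sc=(X>480)&(X<800)&(Y>90)&(Y<300)
    fit(C[sc&(Z>70)&(Z<110)&dark],'scoop handle'); print(np.median(C[sc&(Z>70)&(Z<110)&dark],0), np.percentile(Z[sc&(Z>70)&dark],95))
    fit(C[sc&(Z>10)&(Z<60)&~dark],'scoop body')
    fit(C[sc&(Z>24)&(Z<34)&~dark],'scoop rim')
    bs=(X>400)&(X<750)&(Y<-90)&(Y>-380)&(V[...,1]<60)
    bd=(X>400)&(X<750)&(Y<-90)&(Y>-380)&dark
    fit(C[bd&(Z>115)&(Z<160)],'bask handle'); print(np.median(C[bd&(Z>115)&(Z<160)],0),np.percentile(Z[bd&(Z>115)],95))
    fit(C[bs&(Z>62)&(Z<80)],'bask rim')
    fit(C[bs&(Z>5)&(Z<18)],'stand')
    m=((X>300)&(X<750)&(Y<110)&(Y>-90)&(Z>8)&(Z<60)).astype(np.uint8)
    k,l,st,ce=cv2.connectedComponentsWithStats(m)
    for i in range(1,k):
        if st[i,4]>30: fit(C[l==i],'byst')
E
python3 meas.py
```

```text
top
bench z 0.7590708615028754Traceback (most recent call last):
  File "meas.py", line 13, in <module>
    fit(C[sc&(Z>70)&(Z<110)&dark],'scoop handle'); print(np.median(C[sc&(Z>70)&(Z<110)&dark],0), np.percentile(Z[sc&(Z>70)&dark],95))
    ~~~^^^^^^^^^^^^^^^^^^^^^^^^^^^^^^^^^^^^^^^^^^
  File "meas.py", line 3, in fit
    P=np.asarray(P,np.float32)[:,:2]; r=cv2.minAreaRect(P); print(name,len(P),'rect c',np.round(r[0],1),'size',np.round(r[1],1),'ang',round(r[2],1))
                                        ~~~~~~~~~~~~~~~^^^
cv2.error: OpenCV(4.12.0) /io/opencv/modules/imgproc/src/convhull.cpp:143: error: (-215:Assertion failed) total >= 0 && (depth == CV_32F || depth == CV_32S) in function 'convexHull'
```

Run:
```python
from h import *
d=cam('top');C=cloud(d)
for u,v in [(179,150),(181,168),(325,163),(290,175),(251,150),(251,194),(232,223),(120,225),(284,200)]: print(u,v,C[v,u].round(),d['img'][v,u])
```

```text
179 150 [615. 227. 101.] [40 44 40]
181 168 [582. 238.   5.] [183 181 170]
325 163 [ 571. -232.  150.] [54 57 54]
290 175 [ 550. -132.   76.] [100 100  95]
251 150 [644.  -2.  35.] [110 108 103]
251 194 [500.  -6.  -1.] [ 61 114  86]
232 223 [394.  51.  35.] [25 33 26]
120 225 [380. 427.   2.] [ 59 116  87]
284 200 [ 480. -118.   10.] [135 148 135]
```

```bash
sed -i 's/P=np.asarray(P,np.float32)\[:,:2\];/P=np.ascontiguousarray(np.asarray(P,np.float32)[:,:2])\n    if len(P)<3: print(name,"none"); return\n   /; s/^    r=/    r=/' meas.py; sed -n 1,8p meas.py; python3 meas.py
```

```text
from h import *
def fit(P,name):
    P=np.ascontiguousarray(np.asarray(P,np.float32)[:,:2])
    if len(P)<3: print(name,"none"); return
    r=cv2.minAreaRect(P); print(name,len(P),'rect c',np.round(r[0],1),'size',np.round(r[1],1),'ang',round(r[2],1))
if __name__=='__main__':
  for n in('top','scene'):
    d=cam(n); C=cloud(d); V=cv2.cvtColor(d['img'],cv2.COLOR_RGB2HSV)
top
bench z 0.7414517537565161
scoop handle 149 rect c [631.6 231.6] size [15.  87.9] ang 88.3
[626.98215824 230.02038738  95.80329768] 99.59189340204315
scoop body 277 rect c [646.4 221.9] size [ 98.7 196.8] ang 70.1
scoop rim 101 rect c [616.1 234.3] size [ 65.  122.3] ang 89.2
bask handle 104 rect c [ 557.7 -231.8] size [77.2 12.5] ang 0.2
[ 560.30229619 -231.90694932  152.54006066] 156.0370271221153
bask rim 308 rect c [ 557.5 -232.2] size [202.6 135.7] ang 89.2
stand 368 rect c [ 561.4 -231.3] size [173.8 231.2] ang 0.8
byst 245 rect c [651.   -0.7] size [65.1 60.9] ang 15.4
byst 191 rect c [497.6  -4.7] size [59.2 57.3] ang 43.1
byst 220 rect c [396.1  51.2] size [55.3 54.3] ang 79.5
scene
bench z 0.8573062177650459
scoop handle 210 rect c [634.4 234.9] size [14.1 90.6] ang 89.4
[632.98939342 238.75352976  94.99139804] 98.36234394022978
scoop body 449 rect c [617.2 235.7] size [ 66.3 125.1] ang 87.6
scoop rim 126 rect c [617.2 235.7] size [ 66.3 124.9] ang 87.6
bask handle 132 rect c [ 560.2 -230.1] size [76.4 13.6] ang 1.8
[ 561.75637348 -227.81908224  147.08046017] 154.19495385597665
bask rim 206 rect c [ 559.2 -232.4] size [205.3 136.6] ang 88.3
stand 377 rect c [ 560.9 -230.6] size [173.2 231.8] ang 0.6
byst 176 rect c [398.1  53.5] size [49.7 57. ] ang 58.1
byst 181 rect c [497.1  -5.4] size [59.9 58.4] ang 35.6
byst 265 rect c [650.4  -3.1] size [64.8 62.4] ang 13.9
```

```bash
cat > turn.py <<'E'
from h import *
from scipy.spatial.transform import Rotation as R
import sys
def plan(grip,yaw,tilt=0,flip=0):
    o=ctrl.get_obs(); Rc=R.from_rotvec(o['orientation'])
    M=R.from_euler('z',yaw,degrees=True)*R.from_euler('y',-tilt,degrees=True)
    xs=np.array([0,1,0]); ys=np.array([0,0,-1])
    if flip: xs=-xs
    R0=R.from_matrix(np.stack([xs,ys,np.cross(xs,ys)],1))
    Rd=M*R0; tcp=np.array(grip,float)+19*Rd.as_matrix()[:,1]
    print('flip',flip,'turn/pi',((Rd*Rc.inv()).as_rotvec()/np.pi).round(4),'tcp',tcp.round(1),'dp/80',((tcp-o['ee_pos'])/80).round(3))
def st():
    o=ctrl.get_obs(); print('t',round(o['t'],2),'q',o['qpos'].round(3),'p',o['ee_pos'].round(1),'F',o['ft_force'].round(1),'M',o['moment'].round(2),'w',round(o['width'],1)); print(R.from_rotvec(o['orientation']).as_matrix().round(3).tolist())
if __name__=='__main__':
    st(); a=[float(v) for v in sys.argv[1:]]
    if a: [plan(a[:3],a[3],a[4],f) for f in(0,1)]
E
python3 turn.py 615 235 85 -1.5 0
```

```text
t 0.3 q [ 1.175  0.423  1.63  -0.     1.089 -0.019] p [229.9 581.  222.4] F [-0.7  0.7 -0.2] M [ 0.02  0.   -0.02] w 87.9
[[0.368, -0.0, -0.93], [0.93, -0.0, 0.368], [-0.001, -1.0, 0.0]]
flip 0 turn/pi [ 0.0002 -0.      0.1116] tcp [615. 235.  66.] dp/80 [ 4.814 -4.325 -1.955]
flip 1 turn/pi [-0.000e+00 -2.000e-04 -8.884e-01] tcp [615. 235.  66.] dp/80 [ 4.814 -4.325 -1.955]
```

Emit:
jog_arm --steps '[{"turn":[0,0,0.03],"dp":[0.33,-0.28,0],"claw":1},{"turn":[0,0,0.06],"dp":[0.66,-0.57,0],"claw":1},{"turn":[0,0,0.08],"dp":[1,-0.87,0],"claw":1}]'

```text
t: 0.55
ee_pos: [310.1, 510.9, 222.3]
orientation: [-1.263, -1.121, 1.122]
ft_force: [0.5, 0.9, -0.3]
width: 87.9
```

Emit:
jog_arm --steps '[{"turn":[0,0,0.03],"dp":[0.33,-0.28,0],"claw":1},{"turn":[0,0,0.03],"dp":[0.66,-0.57,0],"claw":1},{"turn":[0,0,0.03],"dp":[1,-0.87,0],"claw":1}]'

```text
t: 0.8
ee_pos: [391.1, 440.1, 222.3]
orientation: [-1.221, -1.192, 1.192]
ft_force: [0.3, 0.4, 0.1]
width: 87.4
```

Emit:
jog_arm --steps '[{"turn":[0,0,0],"dp":[0.33,-0.28,0],"claw":1},{"turn":[0,0,0],"dp":[0.66,-0.57,0],"claw":1},{"turn":[0,0,0],"dp":[1,-0.87,0],"claw":1}]'

```text
t: 1.05
ee_pos: [472.1, 369.2, 222.4]
orientation: [-1.221, -1.192, 1.192]
ft_force: [-0.0, 0.1, -0.4]
width: 88.1
```

Emit:
jog_arm --steps '[{"turn":[0,0,0],"dp":[0.33,-0.28,0],"claw":1},{"turn":[0,0,0],"dp":[0.66,-0.57,0],"claw":1},{"turn":[0,0,0],"dp":[1,-0.87,0],"claw":1}]'

```text
t: 1.3
ee_pos: [553.2, 298.3, 222.5]
orientation: [-1.221, -1.192, 1.192]
ft_force: [0.8, 0.4, 0.6]
width: 87.8
```

```bash
python3 turn.py 615 235 85 -1.5 0
```

```text
t 1.3 q [ 0.476  0.428  1.622 -0.     1.091 -1.071] p [553.2 298.3 222.5] F [0.8 0.4 0.6] M [ 0.08 -0.03 -0.  ] w 87.8
[[0.024, 0.0, -1.0], [1.0, -0.0, 0.024], [-0.0, -1.0, -0.0]]
flip 0 turn/pi [ 0.0001  0.0001 -0.0008] tcp [615. 235.  66.] dp/80 [ 0.772 -0.791 -1.956]
flip 1 turn/pi [-1.000e-04  1.000e-04  9.992e-01] tcp [615. 235.  66.] dp/80 [ 0.772 -0.791 -1.956]
```

Emit:
jog_arm --steps '[{"turn":[0,0,0],"dp":[0.4,-0.4,0],"claw":1},{"turn":[0,0,0],"dp":[0.77,-0.79,0],"claw":1},{"turn":[0,0,0],"dp":[0.77,-0.79,-0.4],"claw":1},{"turn":[0,0,0],"dp":[0.77,-0.79,-0.8],"claw":1},{"turn":[0,0,0],"dp":[0.77,-0.79,-0.9],"claw":1}]'

```text
t: 1.72
ee_pos: [612.7, 233.0, 145.7]
orientation: [-1.218, -1.184, 1.195]
ft_force: [-1.5, -0.2, -1.1]
width: 87.9
```

```bash
python3 - <<'E'
from h import *
for n in('top','scene'):
    d=cam(n); p=proj(d,[[615,235,96]])[0]; print(n,p)
    u,v=p.astype(int); c=d['img'][max(0,v-100):v+80,max(0,u-110):u+110]; cv2.imwrite(f'pics/{n}1.png',cv2.resize(c[:,:,::-1],None,fx=3,fy=3))
E
python3 meas.py|grep scoop; python3 turn.py 615 235 85 -1.5 0
```

```text
top [176.78247457 150.44051953]
scene [283.06272761 269.8403202 ]
scoop handle 57 rect c [633.9 232.1] size [14.8 82.9] ang 89.5
scoop body 58 rect c [602.8 221.4] size [38.2 95.1] ang 88.8
scoop rim 28 rect c [601.6 204.4] size [ 3.9 91. ] ang 88.4
scoop handle 242 rect c [633.7 234. ] size [15.6 91.6] ang 89.2
scoop body 328 rect c [616.8 234.9] size [ 66.2 125.8] ang 88.6
scoop rim 128 rect c [617.3 236. ] size [ 65.2 124.2] ang 86.9
t 1.92 q [ 0.348  0.552  1.599 -0.     0.99  -1.2  ] p [615.2 235.9 151.6] F [ 1.   0.6 -0.2] M [-0.01  0.01  0.07] w 87.9
[[0.023, 0.001, -1.0], [1.0, 0.0, 0.023], [0.0, -1.0, -0.001]]
flip 0 turn/pi [-0.0001  0.0003 -0.001 ] tcp [615. 235.  66.] dp/80 [-0.002 -0.011 -1.07 ]
flip 1 turn/pi [-5.00e-04 -1.00e-04  9.99e-01] tcp [615. 235.  66.] dp/80 [-0.002 -0.011 -1.07 ]
```

View pics/scene1.png

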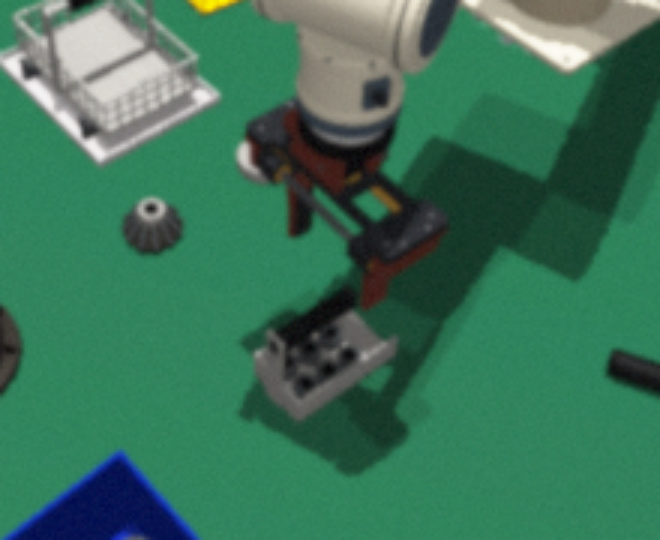

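View pics/top1.png

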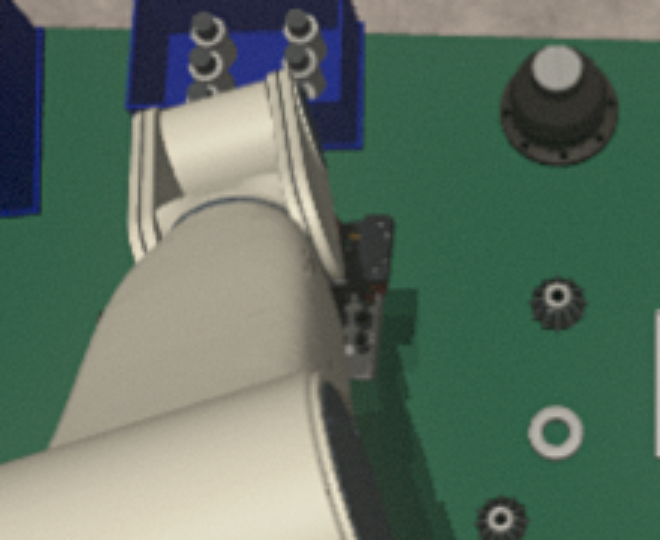

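The scene view shows the open fingers either side of the black handle (crop ~ (330,300)). I'll go down and close.

Emit:
jog_arm --steps '[{"turn":[0,0,0],"dp":[0,-0.01,-0.3],"claw":1},{"turn":[0,0,0],"dp":[0,-0.01,-0.6],"claw":1},{"turn":[0,0,0],"dp":[0,-0.01,-0.85],"claw":1},{"turn":[0,0,0],"dp":[0,-0.01,-0.98],"claw":1},{"turn":[0,0,0],"dp":[0,-0.01,-0.99],"claw":1},{"turn":[0,0,0],"dp":[0,-0.01,-0.99],"claw":1}]'

```text
t: 2.42
ee_pos: [615.7, 235.7, 73.5]
orientation: [-1.221, -1.195, 1.191]
ft_force: [0.8, 0.1, 0.7]
width: 87.6
```

```bash
python3 turn.py 615 235 84 -1.5 0
```

```text
t 2.42 q [ 0.348  0.654  1.63  -0.     0.855 -1.201] p [615.7 235.7  73.5] F [0.8 0.1 0.7] M [0.   0.05 0.03] w 87.6
[[0.022, 0.002, -1.0], [1.0, 0.001, 0.022], [0.001, -1.0, -0.002]]
flip 0 turn/pi [-0.0002  0.0007 -0.0013] tcp [615. 235.  65.] dp/80 [-0.009 -0.009 -0.107]
flip 1 turn/pi [-1.100e-03 -3.000e-04  9.987e-01] tcp [615. 235.  65.] dp/80 [-0.009 -0.009 -0.107]
```

Emit:
jog_arm --steps '[{"turn":[0,0,-0.001],"dp":[-0.01,-0.01,-0.1],"claw":1},{"turn":[0,0,-0.001],"dp":[-0.01,-0.01,-0.1],"claw":0.6},{"turn":[0,0,-0.001],"dp":[-0.01,-0.01,-0.1],"claw":0.3},{"turn":[0,0,-0.001],"dp":[-0.01,-0.01,-0.1],"claw":0.15},{"turn":[0,0,-0.001],"dp":[-0.01,-0.01,-0.1],"claw":0},{"turn":[0,0,-0.001],"dp":[-0.01,-0.01,-0.1],"claw":0},{"turn":[0,0,-0.001],"dp":[-0.01,-0.01,-0.1],"claw":0},{"turn":[0,0,-0.001],"dp":[-0.01,-0.01,-0.1],"claw":0},{"turn":[0,0,-0.001],"dp":[-0.01,-0.01,-0.1],"claw":0}]'

```text
t: 3.17
ee_pos: [614.9, 234.9, 65.6]
orientation: [-1.222, -1.192, 1.189]
ft_force: [0.1, 0.3, -0.4]
width: 38.0
```

Emit:
jog_arm --steps '[{"turn":[0,0,0],"dp":[0,0,0],"claw":0},{"turn":[0,0,0],"dp":[0,0,0],"claw":0},{"turn":[0,0,0],"dp":[0,0,0],"claw":0},{"turn":[0,0,0],"dp":[0,0,0],"claw":0},{"turn":[0,0,0],"dp":[0,0,0],"claw":0},{"turn":[0,0,0],"dp":[0,0,0],"claw":0}]'

```text
t: 3.67
ee_pos: [614.8, 234.8, 65.4]
orientation: [-1.222, -1.192, 1.189]
ft_force: [0.2, -0.9, -1.2]
width: 13.8
```

Emit:
jog_arm --steps '[{"turn":[0,0,0],"dp":[0,0,0],"claw":0},{"turn":[0,0,0],"dp":[0,0,0.05],"claw":0},{"turn":[0,0,0],"dp":[0,0,0.15],"claw":0},{"turn":[0,0,0],"dp":[0,0,0.3],"claw":0},{"turn":[0,0,0],"dp":[0,0,0.5],"claw":0},{"turn":[0,0,0],"dp":[0,0,0.7],"claw":0},{"turn":[0,0,0],"dp":[0,0,0.85],"claw":0},{"turn":[0,0,0],"dp":[0,0,0.95],"claw":0},{"turn":[0,0,0],"dp":[0,0,1],"claw":0},{"turn":[0,0,0],"dp":[0,0,1],"claw":0}]'

```text
t: 4.5
ee_pos: [615.3, 235.0, 146.7]
orientation: [-1.223, -1.194, 1.188]
ft_force: [-0.0, -0.0, -3.3]
width: 13.8
```

```bash
python3 - <<'E'
from h import *
for n in('top','scene'):
    d=cam(n); p=proj(d,[[615,235,96+80]])[0]; print(n,p)
    u,v=p.astype(int); c=d['img'][max(0,v-100):v+80,max(0,u-110):u+110]; cv2.imwrite(f'pics/{n}2.png',cv2.resize(c[:,:,::-1],None,fx=3,fy=3))
E
python3 turn.py 650 -175 175 0 0
```

```text
top [171.05186818 141.88330123]
scene [284.72627114 250.73903672]
t 4.6 q [ 0.347  0.559  1.605 -0.     0.977 -1.198] p [614.4 234.7 145. ] F [-0.7  0.2 -4.2] M [0.03 0.12 0.03] w 14.1
[[0.025, 0.001, -1.0], [1.0, 0.0, 0.025], [0.0, -1.0, -0.001]]
flip 0 turn/pi [-0.0001  0.0004  0.0081] tcp [ 650. -175.  156.] dp/80 [ 0.445 -5.121  0.137]
flip 1 turn/pi [ 6.000e-04  1.000e-04 -9.919e-01] tcp [ 650. -175.  156.] dp/80 [ 0.445 -5.121  0.137]
```

View pics/scene2.png

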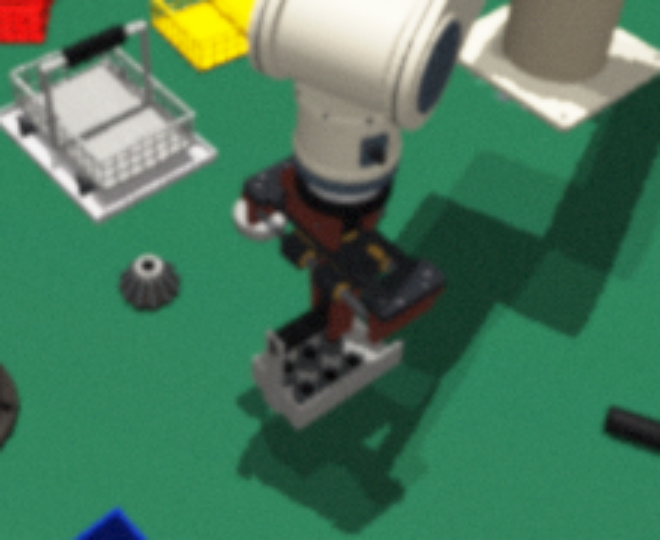

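Emit:
jog_arm --steps '[{"turn":[0,0,0],"dp":[0,-0.03,0.05],"claw":0},{"turn":[0,0,0.002],"dp":[0.02,-0.1,0.15],"claw":0},{"turn":[0,0,0.003],"dp":[0.04,-0.2,0.25],"claw":0},{"turn":[0,0,0.004],"dp":[0.06,-0.35,0.3],"claw":0},{"turn":[0,0,0.006],"dp":[0.08,-0.55,0.32],"claw":0},{"turn":[0,0,0.008],"dp":[0.1,-0.75,0.32],"claw":0},{"turn":[0,0,0.008],"dp":[0.12,-0.98,0.32],"claw":0}]'

```text
t: 5.18
ee_pos: [624.5, 154.8, 171.5]
orientation: [-1.211, -1.211, 1.208]
ft_force: [-0.2, -0.5, -3.1]
width: 13.8
```

Emit:
jog_arm --steps '[{"turn":[0,0,0],"dp":[0.02,-0.24,0],"claw":0},{"turn":[0,0,0],"dp":[0.04,-0.48,0],"claw":0},{"turn":[0,0,0],"dp":[0.06,-0.72,0],"claw":0},{"turn":[0,0,0],"dp":[0.08,-0.96,0],"claw":0}]'

```text
t: 5.52
ee_pos: [631.1, 75.8, 172.1]
orientation: [-1.211, -1.211, 1.207]
ft_force: [0.5, -0.3, -3.6]
width: 13.5
```

Emit:
jog_arm --steps '[{"turn":[0,0,0],"dp":[0.02,-0.24,0],"claw":0},{"turn":[0,0,0],"dp":[0.04,-0.48,0],"claw":0},{"turn":[0,0,0],"dp":[0.06,-0.72,0],"claw":0},{"turn":[0,0,0],"dp":[0.08,-0.96,0],"claw":0}]'

```text
t: 5.85
ee_pos: [637.5, -3.3, 172.8]
orientation: [-1.212, -1.211, 1.207]
ft_force: [0.8, -0.7, -3.0]
width: 13.8
```

Emit:
jog_arm --steps '[{"turn":[0,0,0],"dp":[0.02,-0.24,0],"claw":0},{"turn":[0,0,0],"dp":[0.04,-0.48,0],"claw":0},{"turn":[0,0,0],"dp":[0.06,-0.72,0],"claw":0},{"turn":[0,0,0],"dp":[0.08,-0.94,0],"claw":0}]'

```text
t: 6.18
ee_pos: [643.7, -80.9, 173.4]
orientation: [-1.213, -1.211, 1.206]
ft_force: [0.3, 0.5, -3.1]
width: 14.0
```

```bash
python3 turn.py 650 -174 186 0 0
```

```text
t 6.18 q [-0.144  0.511  1.613  0.     1.014 -1.713] p [643.7 -80.9 173.4] F [ 0.3  0.5 -3.1] M [-0.01  0.    0.01] w 14.0
[[0.002, 0.004, -1.0], [1.0, -0.0, 0.002], [-0.0, -1.0, -0.004]]
flip 0 turn/pi [0.0001 0.0013 0.0005] tcp [ 650. -174.  167.] dp/80 [ 0.079 -1.163 -0.079]
flip 1 turn/pi [ 2.100e-03 -2.000e-04 -9.995e-01] tcp [ 650. -174.  167.] dp/80 [ 0.079 -1.163 -0.079]
```

Emit:
jog_arm --steps '[{"turn":[0,0,0],"dp":[0.02,-0.2,0],"claw":0},{"turn":[0,0,0],"dp":[0.04,-0.4,0],"claw":0},{"turn":[0,0,0],"dp":[0.06,-0.6,0],"claw":0},{"turn":[0,0,0],"dp":[0.06,-0.75,0],"claw":0},{"turn":[0,0,0],"dp":[0.06,-0.88,0],"claw":0},{"turn":[0,0,0],"dp":[0.06,-0.97,0],"claw":0},{"turn":[0,0,0],"dp":[0.06,-1,0],"claw":0}]'

```text
t: 6.77
ee_pos: [648.4, -162.1, 173.3]
orientation: [-1.214, -1.21, 1.206]
ft_force: [-0.3, 0.1, -3.0]
width: 13.9
```

Emit:
jog_arm --steps '[{"turn":[0,0,0],"dp":[0,-0.05,0],"claw":0},{"turn":[0,0,0],"dp":[0,-0.1,0],"claw":0},{"turn":[0,0,0],"dp":[0,-0.15,0],"claw":0},{"turn":[0,0,0],"dp":[0,-0.17,0],"claw":0},{"turn":[0,0,0],"dp":[0,-0.17,0],"claw":0}]'

```text
t: 7.18
ee_pos: [648.5, -175.7, 173.3]
orientation: [-1.214, -1.21, 1.206]
ft_force: [0.7, 0.3, -3.2]
width: 13.8
```

```bash
python3 - <<'E'
from h import *
for n in('top','scene'):
    d=cam(n); p=proj(d,[[620,-174,120]])[0]; print(n,p)
    u,v=p.astype(int); c=d['img'][max(0,v-100):v+80,max(0,u-110):u+110]; cv2.imwrite(f'pics/{n}3.png',cv2.resize(c[:,:,::-1],None,fx=3,fy=3))
E
python3 turn.py 650 -174 186 0 0
```

```text
top [304.8024354  150.14964398]
scene [199.61923992 185.9166865 ]
t 7.28 q [-2.820e-01  5.430e-01  1.557e+00  1.000e-03  1.038e+00 -1.851e+00] p [ 648.4 -175.4  173.3] F [-0.  -0.1 -2.6] M [ 0.09  0.06 -0.  ] w 13.6
[[0.002, 0.004, -1.0], [1.0, -0.0, 0.002], [-0.0, -1.0, -0.004]]
flip 0 turn/pi [0.0001 0.0013 0.0007] tcp [ 650. -174.  167.] dp/80 [ 0.02   0.018 -0.079]
flip 1 turn/pi [ 2.000e-03 -2.000e-04 -9.993e-01] tcp [ 650. -174.  167.] dp/80 [ 0.02   0.018 -0.079]
```

View pics/scene3.png

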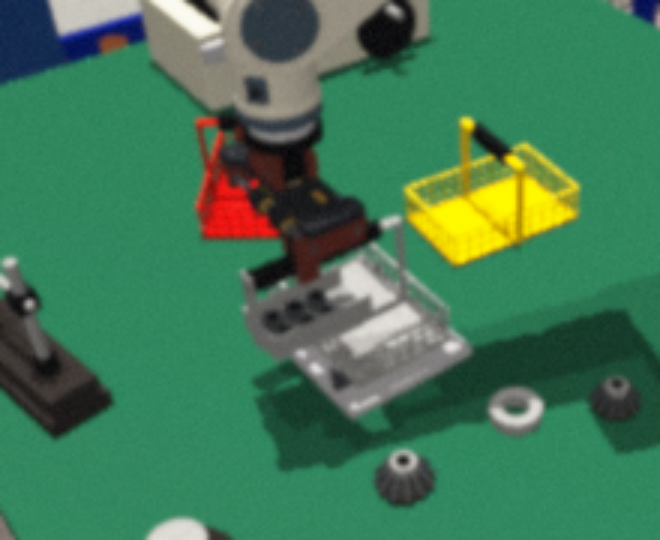

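View pics/top3.png

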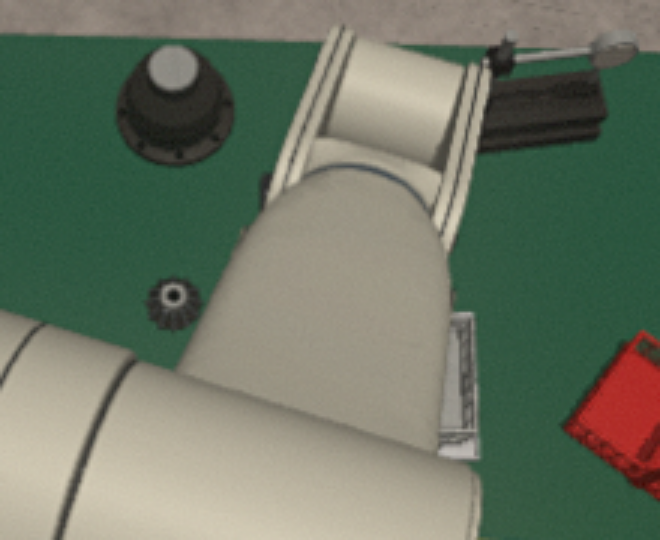

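Scoop is over the near half of the basket with all nuts still in it. Now I'll tip it about the lip.

Emit:
jog_arm --steps '[{"turn":[0,-0.02,0],"dp":[-0.05,0.015,-0.02],"claw":0},{"turn":[0,-0.05,0],"dp":[-0.13,0.015,-0.03],"claw":0},{"turn":[0,-0.08,0],"dp":[-0.21,0.015,-0.02],"claw":0},{"turn":[0,-0.111,0],"dp":[-0.29,0.015,-0.01],"claw":0},{"turn":[0,-0.125,0],"dp":[-0.33,0.015,0.01],"claw":0},{"turn":[0,-0.139,0],"dp":[-0.38,0.015,0.02],"claw":0},{"turn":[0,-0.153,0],"dp":[-0.43,0.015,0.03],"claw":0},{"turn":[0,-0.167,0],"dp":[-0.47,0.015,0.05],"claw":0}]'

```text
t: 7.95
ee_pos: [610.2, -174.0, 177.5]
orientation: [-1.589, -1.586, 0.909]
ft_force: [-0.1, 1.5, -2.8]
width: 14.1
```

```bash
python3 - <<'E'
from h import *
for n in('scene',):
    d=cam(n); p=proj(d,[[620,-174,120]])[0]; print(n,p)
    u,v=p.astype(int); c=d['img'][max(0,v-100):v+80,max(0,u-110):u+110]; cv2.imwrite(f'pics/{n}4.png',cv2.resize(c[:,:,::-1],None,fx=3,fy=3))
E
python3 turn.py
```

```text
scene [199.61923992 185.9166865 ]
t 8.0 q [-0.391  0.353  2.001  0.602  0.348 -2.484] p [ 608.4 -173.4  176.5] F [-3.   0.9 -3.6] M [0.05 0.8  0.02] w 13.8
[[0.002, 0.506, -0.863], [1.0, 0.0, 0.002], [0.001, -0.863, -0.506]]
```

View pics/scene4.png

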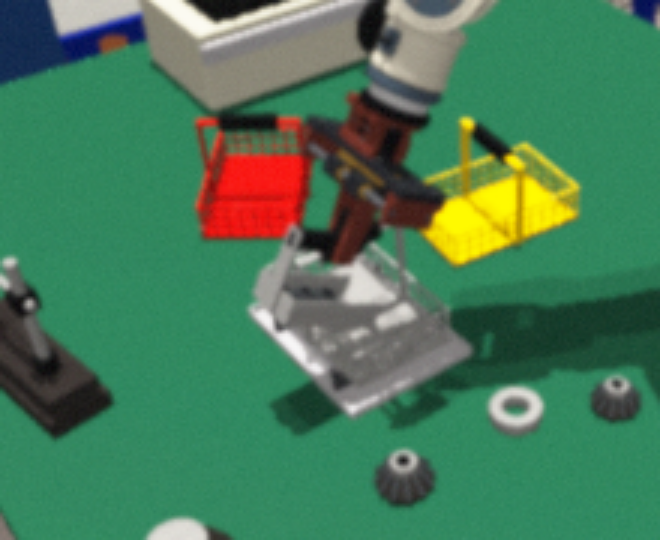

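Emit:
jog_arm --steps '[{"turn":[0,0.04,0],"dp":[0.12,0,0],"claw":0},{"turn":[0,0.08,0],"dp":[0.24,0,0.01],"claw":0},{"turn":[0,0.12,0],"dp":[0.36,0.05,0.01],"claw":0},{"turn":[0,0.15,0],"dp":[0.45,0.2,0.01],"claw":0},{"turn":[0,0.168,0],"dp":[0.5,0.4,0.02],"claw":0},{"turn":[0,0.168,0],"dp":[0.5,0.6,0.02],"claw":0},{"turn":[0,0.168,0],"dp":[0.5,0.8,0.02],"claw":0},{"turn":[0,0.168,0],"dp":[0.5,0.92,0.02],"claw":0},{"turn":[0,0.168,0],"dp":[0.5,0.97,0.02],"claw":0}]'

```text
t: 8.75
ee_pos: [646.7, -94.0, 177.6]
orientation: [-1.211, -1.21, 1.207]
ft_force: [-0.6, -0.1, -2.6]
width: 13.9
```

```bash
python3 - <<'E'
from h import *
for n in('scene',):
    d=cam(n); p=proj(d,[[630,-120,100]])[0]; print(n,p)
    u,v=p.astype(int); c=d['img'][max(0,v-100):v+80,max(0,u-110):u+110]; cv2.imwrite(f'pics/{n}5.png',cv2.resize(c[:,:,::-1],None,fx=3,fy=3))
E
python3 turn.py
```

```text
scene [206.50311349 200.48311129]
t 8.8 q [-1.630e-01  5.130e-01  1.596e+00  1.000e-03  1.030e+00 -1.734e+00] p [646.9 -94.2 177.9] F [ 0.3  0.2 -2.3] M [0.15 0.06 0.  ] w 13.6
[[0.001, 0.002, -1.0], [1.0, 0.001, 0.001], [0.001, -1.0, -0.002]]
```

View pics/scene5.png

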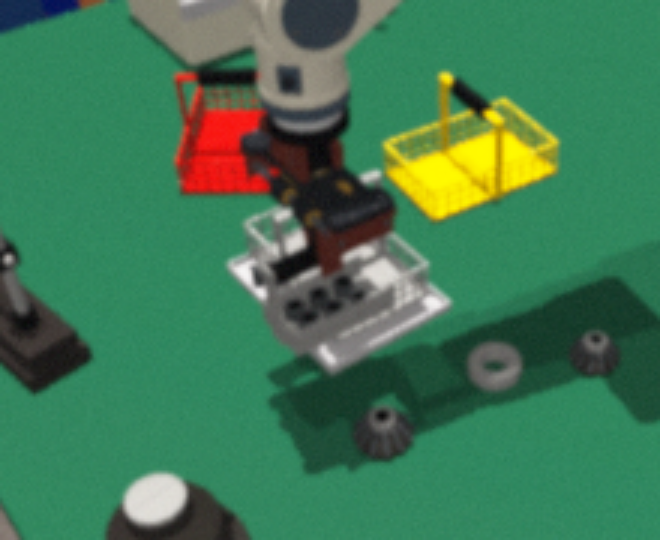

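Nuts are still in. The front-to-robot tilt would run wrist joints 5 and 6 to their limits, so I'll yaw the scoop half a turn (clear of the basket) and pour away from the robot.

Emit:
jog_arm --steps '[{"turn":[0,0,-0.015],"dp":[-0.04,0,0],"claw":0},{"turn":[0,0,-0.04],"dp":[-0.12,0,0],"claw":0},{"turn":[0,0,-0.065],"dp":[-0.2,0,0],"claw":0},{"turn":[0,0,-0.09],"dp":[-0.28,0,0],"claw":0},{"turn":[0,0,-0.115],"dp":[-0.36,0,0],"claw":0},{"turn":[0,0,-0.14],"dp":[-0.44,0,0],"claw":0},{"turn":[0,0,-0.165],"dp":[-0.52,0,0],"claw":0},{"turn":[0,0,-0.19],"dp":[-0.6,0,0],"claw":0},{"turn":[0,0,-0.215],"dp":[-0.68,0,0],"claw":0},{"turn":[0,0,-0.24],"dp":[-0.76,0,0],"claw":0},{"turn":[0,0,-0.265],"dp":[-0.84,0,0],"claw":0}]'

```text
t: 9.72
ee_pos: [578.4, -95.1, 178.2]
orientation: [-1.497, -0.574, 0.571]
ft_force: [-0.1, 0.5, -3.1]
width: 13.9
```

Emit:
jog_arm --steps '[{"turn":[0,0,-0.025],"dp":[-0.08,0,0],"claw":0},{"turn":[0,0,-0.05],"dp":[-0.16,0,0],"claw":0},{"turn":[0,0,-0.075],"dp":[-0.24,0,0],"claw":0},{"turn":[0,0,-0.1],"dp":[-0.32,0,0],"claw":0},{"turn":[0,0,-0.125],"dp":[-0.4,0,0],"claw":0},{"turn":[0,0,-0.15],"dp":[-0.48,0,0],"claw":0},{"turn":[0,0,-0.175],"dp":[-0.56,0,0],"claw":0},{"turn":[0,0,-0.2],"dp":[-0.64,0,0],"claw":0},{"turn":[0,0,-0.225],"dp":[-0.72,0,0],"claw":0},{"turn":[0,0,-0.25],"dp":[-0.8,0,0],"claw":0},{"turn":[0,0,-0.275],"dp":[-0.88,0,0],"claw":0}]'

```text
t: 10.63
ee_pos: [506.7, -95.9, 178.6]
orientation: [-1.572, 0.106, -0.109]
ft_force: [0.0, -0.5, -2.8]
width: 13.9
```

Emit:
jog_arm --steps '[{"turn":[0,0,-0.025],"dp":[-0.08,0,0],"claw":0},{"turn":[0,0,-0.05],"dp":[-0.16,0,0],"claw":0},{"turn":[0,0,-0.075],"dp":[-0.24,0,0],"claw":0},{"turn":[0,0,-0.1],"dp":[-0.32,0,0],"claw":0},{"turn":[0,0,-0.125],"dp":[-0.4,0,0],"claw":0},{"turn":[0,0,-0.15],"dp":[-0.48,0,0],"claw":0},{"turn":[0,0,-0.175],"dp":[-0.5,0,0],"claw":0},{"turn":[0,0,-0.2],"dp":[-0.5,0,0],"claw":0},{"turn":[0,0,-0.225],"dp":[-0.5,0,0],"claw":0},{"turn":[0,0,-0.25],"dp":[-0.5,0,0],"claw":0},{"turn":[0,0,-0.275],"dp":[-0.5,0,0],"claw":0}]'

```text
t: 11.55
ee_pos: [465.8, -96.5, 178.9]
orientation: [-1.429, 0.783, -0.786]
ft_force: [-0.5, -0.7, -3.1]
width: 13.9
```

```bash
python3 turn.py 470 -174 192 -180 0
```

```text
t 11.55 q [-0.227  0.268  1.988 -0.006  0.885  0.783] p [465.8 -96.5 178.9] F [-0.5 -0.7 -3.1] M [-0.01  0.08 -0.  ] w 13.9
[[0.535, -0.0, 0.845], [-0.845, -0.004, 0.535], [0.003, -1.0, -0.003]]
flip 0 turn/pi [ 0.0013 -0.0005 -0.1798] tcp [ 470. -174.  173.] dp/80 [ 0.052 -0.968 -0.074]
flip 1 turn/pi [7.000e-04 1.700e-03 8.202e-01] tcp [ 470. -174.  173.] dp/80 [ 0.052 -0.968 -0.074]
```

Emit:
jog_arm --steps '[{"turn":[0,0,-0.03],"dp":[0,0,0],"claw":0},{"turn":[0,0,-0.06],"dp":[0,0,0],"claw":0},{"turn":[0,0,-0.09],"dp":[0,-0.04,0],"claw":0},{"turn":[0,0,-0.12],"dp":[0.01,-0.12,0],"claw":0},{"turn":[0,0,-0.15],"dp":[0.03,-0.25,0],"claw":0},{"turn":[0,0,-0.17],"dp":[0.05,-0.4,0],"claw":0},{"turn":[0,0,-0.18],"dp":[0.05,-0.57,0],"claw":0},{"turn":[0,0,-0.18],"dp":[0.05,-0.75,-0.02],"claw":0},{"turn":[0,0,-0.18],"dp":[0.05,-0.88,-0.03],"claw":0},{"turn":[0,0,-0.18],"dp":[0.05,-0.96,-0.05],"claw":0},{"turn":[0,0,-0.18],"dp":[0.05,-0.97,-0.06],"claw":0},{"turn":[0,0,-0.18],"dp":[0.05,-0.97,-0.06],"claw":0}]'

```text
t: 12.55
ee_pos: [469.3, -174.3, 174.0]
orientation: [-1.213, 1.211, -1.212]
ft_force: [0.1, 0.6, -3.3]
width: 13.6
```

```bash
python3 - <<'E'
from h import *
for n in('scene',):
    d=cam(n); p=proj(d,[[550,-174,100]])[0]; print(n,p)
    u,v=p.astype(int); c=d['img'][max(0,v-100):v+80,max(0,u-110):u+110]; cv2.imwrite(f'pics/{n}6.png',cv2.resize(c[:,:,::-1],None,fx=3,fy=3))
E
python3 turn.py 470 -174 186 -180 0
```

```text
scene [217.81624308 182.13302187]
t 12.6 q [-0.376  0.311  1.939 -0.005  0.893  1.199] p [ 469.4 -173.9  174. ] F [ 0.   0.2 -3.5] M [ 0.    0.12 -0.02] w 13.8
[[-0.001, -0.003, 1.0], [-1.0, -0.003, -0.001], [0.003, -1.0, -0.003]]
flip 0 turn/pi [ 0.001  -0.0009  0.0004] tcp [ 470. -174.  167.] dp/80 [ 0.007 -0.001 -0.088]
flip 1 turn/pi [-0.0015 -0.0016 -0.9996] tcp [ 470. -174.  167.] dp/80 [ 0.007 -0.001 -0.088]
```

View pics/scene6.png

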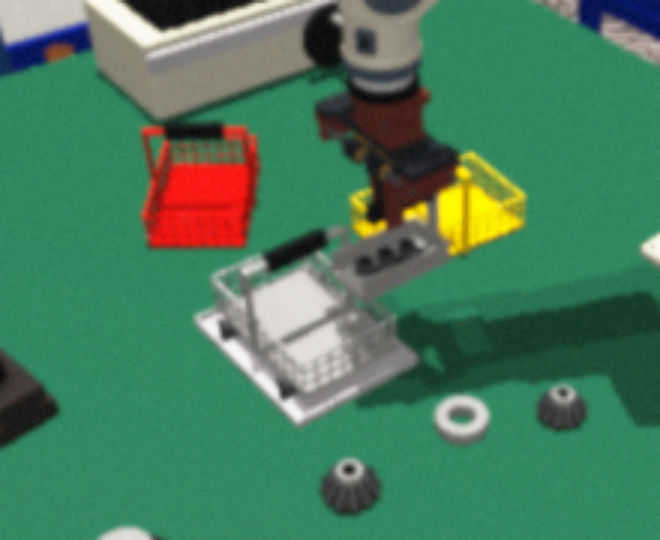

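Emit:
jog_arm --steps '[{"turn":[0,0.02,0],"dp":[0.05,0,-0.04],"claw":0},{"turn":[0,0.05,0],"dp":[0.14,0,-0.06],"claw":0},{"turn":[0,0.08,0],"dp":[0.23,0,-0.04],"claw":0},{"turn":[0,0.111,0],"dp":[0.32,0,-0.01],"claw":0},{"turn":[0,0.125,0],"dp":[0.365,0,0.01],"claw":0},{"turn":[0,0.139,0],"dp":[0.41,0,0.02],"claw":0},{"turn":[0,0.153,0],"dp":[0.455,0,0.035],"claw":0},{"turn":[0,0.167,0],"dp":[0.5,0,0.05],"claw":0},{"turn":[0,0.167,0],"dp":[0.5,0,0.05],"claw":0},{"turn":[0,0.167,0],"dp":[0.5,0,0.05],"claw":0}]'

```text
t: 13.43
ee_pos: [509.8, -173.2, 177.3]
orientation: [-1.589, 1.583, -0.914]
ft_force: [-0.7, 0.8, -3.1]
width: 13.8
```

```bash
python3 - <<'E'
from h import *
for n in('scene',):
    d=cam(n); p=proj(d,[[550,-174,100]])[0]; print(n,p)
    u,v=p.astype(int); c=d['img'][max(0,v-100):v+80,max(0,u-110):u+110]; cv2.imwrite(f'pics/{n}7.png',cv2.resize(c[:,:,::-1],None,fx=3,fy=3))
E
python3 turn.py
```

```text
scene [217.81624308 182.13302187]
t 13.48 q [-0.271  0.609  1.537 -0.139  1.506  1.345] p [ 509.3 -173.4  177.6] F [ 0.7  0.5 -2.7] M [-0.03 -0.43 -0.01] w 14.0
[[0.001, -0.503, 0.865], [-1.0, -0.003, -0.001], [0.003, -0.864, -0.503]]
```

View pics/scene7.png

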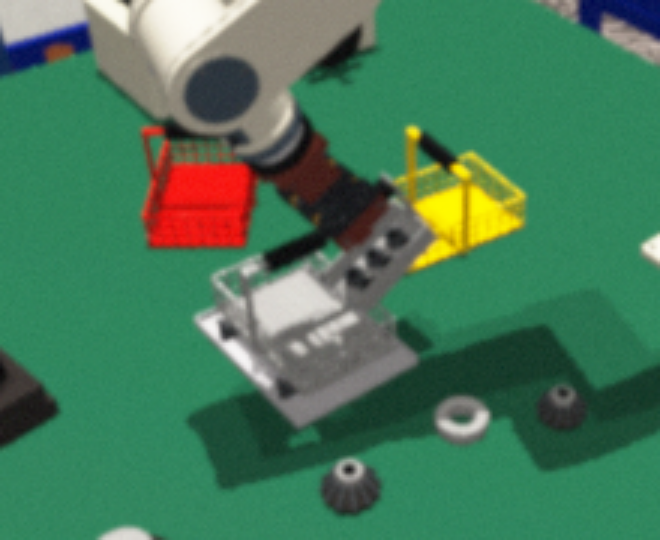

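Tilt 30°, no nut has slid yet and the configuration is comfortable. Continuing.

Emit:
jog_arm --steps '[{"turn":[0,0.014,0],"dp":[0.05,0,0.01],"claw":0},{"turn":[0,0.028,0],"dp":[0.095,0,0.02],"claw":0},{"turn":[0,0.042,0],"dp":[0.14,0,0.03],"claw":0},{"turn":[0,0.056,0],"dp":[0.186,0,0.035],"claw":0},{"turn":[0,0.07,0],"dp":[0.23,0,0.035],"claw":0},{"turn":[0,0.084,0],"dp":[0.28,0,0.035],"claw":0},{"turn":[0,0.097,0],"dp":[0.33,0,0.03],"claw":0},{"turn":[0,0.111,0],"dp":[0.375,0,0.03],"claw":0},{"turn":[0,0.111,0],"dp":[0.375,0,0.03],"claw":0},{"turn":[0,0.111,0],"dp":[0.375,0,0.03],"claw":0},{"turn":[0,0.111,0],"dp":[0.375,0,0.03],"claw":0}]'

```text
t: 14.4
ee_pos: [539.0, -173.5, 180.4]
orientation: [-1.821, 1.815, -0.662]
ft_force: [0.1, -0.4, -1.4]
width: 14.1
```

```bash
python3 - <<'E'
from h import *
for n in('scene',):
    d=cam(n); p=proj(d,[[550,-174,100]])[0]; print(n,p)
    u,v=p.astype(int); c=d['img'][max(0,v-100):v+80,max(0,u-110):u+110]; cv2.imwrite(f'pics/{n}8.png',cv2.resize(c[:,:,::-1],None,fx=3,fy=3))
E
python3 turn.py
```

```text
scene [217.81624308 182.13302187]
t 14.45 q [-0.233  0.832  1.27  -0.192  1.894  1.358] p [ 539.  -173.5  180.7] F [-0.5 -0.7 -0.4] M [-0.02 -0.44  0.03] w 13.9
[[0.002, -0.767, 0.642], [-1.0, -0.003, -0.001], [0.003, -0.642, -0.767]]
```

View pics/scene8.png

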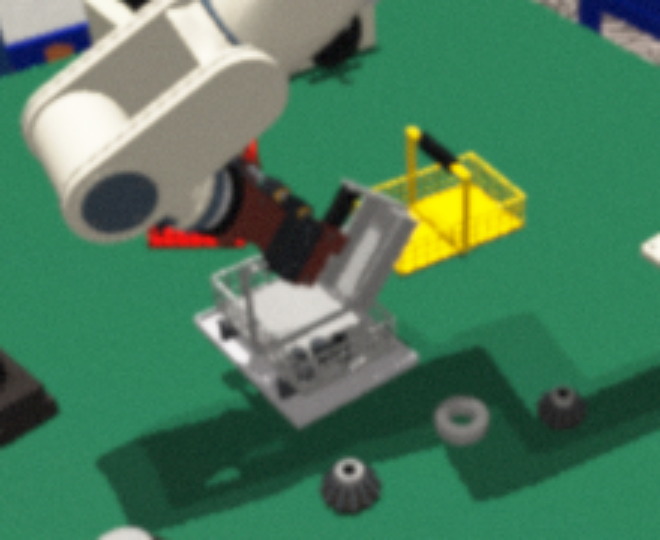

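Visible part of the channel is empty and the nuts are in the basket at about (330,345). I'll tip a little further to be sure, then back away.

Emit:
jog_arm --steps '[{"turn":[0,0.02,0],"dp":[0.07,0,0],"claw":0},{"turn":[0,0.04,0],"dp":[0.14,0,-0.01],"claw":0},{"turn":[0,0.04,0],"dp":[0.14,0,-0.01],"claw":0},{"turn":[0,0.04,0],"dp":[0.14,0,-0.01],"claw":0},{"turn":[0,0.04,0],"dp":[0.14,0,-0.01],"claw":0}]'

```text
t: 14.87
ee_pos: [549.9, -173.6, 180.3]
orientation: [-1.899, 1.894, -0.561]
ft_force: [-0.7, 0.3, -0.8]
width: 13.8
```

```bash
python3 turn.py 469 -173 193 -180 0
```

```text
t 14.87 q [-0.224  0.913  1.177 -0.213  2.027  1.353] p [ 549.9 -173.6  180.3] F [-0.7  0.3 -0.8] M [-0.02 -0.61 -0.04] w 13.8
[[0.002, -0.84, 0.543], [-1.0, -0.003, -0.001], [0.003, -0.543, -0.84]]
flip 0 turn/pi [ 1.100e-03 -3.174e-01 -3.000e-04] tcp [ 469. -173.  174.] dp/80 [-1.012  0.007 -0.079]
flip 1 turn/pi [0.478  0.0017 0.878 ] tcp [ 469. -173.  174.] dp/80 [-1.012  0.007 -0.079]
```

Emit:
jog_arm --steps '[{"turn":[0,-0.03,0],"dp":[-0.1,0,0.02],"claw":0},{"turn":[0,-0.06,0],"dp":[-0.19,0,0.05],"claw":0},{"turn":[0,-0.09,0],"dp":[-0.29,0,0.06],"claw":0},{"turn":[0,-0.12,0],"dp":[-0.39,0,0.06],"claw":0},{"turn":[0,-0.15,0],"dp":[-0.5,0,0.06],"claw":0},{"turn":[0,-0.18,0],"dp":[-0.6,0,0.05],"claw":0},{"turn":[0,-0.21,0],"dp":[-0.7,0,0.04],"claw":0},{"turn":[0,-0.24,0],"dp":[-0.8,0,0.03],"claw":0},{"turn":[0,-0.27,0],"dp":[-0.9,0,0.02],"claw":0},{"turn":[0,-0.3,0],"dp":[-0.97,0,0.01],"claw":0},{"turn":[0,-0.317,0],"dp":[-1,0,0],"claw":0},{"turn":[0,-0.317,0],"dp":[-1,0,0],"claw":0}]'

```text
t: 15.87
ee_pos: [466.6, -173.1, 181.4]
orientation: [-1.21, 1.209, -1.214]
ft_force: [-0.4, 0.9, -1.7]
width: 14.0
```

```bash
python3 - <<'E'
from h import *
for n in('scene',):
    d=cam(n); p=proj(d,[[550,-174,100]])[0]; print(n,p)
    u,v=p.astype(int); c=d['img'][max(0,v-80):v+60,max(0,u-100):u+100]; cv2.imwrite(f'pics/{n}9.png',cv2.resize(c[:,:,::-1],None,fx=4,fy=4))
E
python3 turn.py
```

```text
scene [217.81624308 182.13302187]
t 15.92 q [-0.376  0.297  1.938 -0.005  0.906  1.2  ] p [ 468.2 -173.6  181.6] F [-0.3 -0.1 -1.8] M [-0.09  0.14  0.01] w 13.7
[[-0.002, -0.001, 1.0], [-1.0, -0.004, -0.002], [0.004, -1.0, -0.001]]
```

View pics/scene9.png

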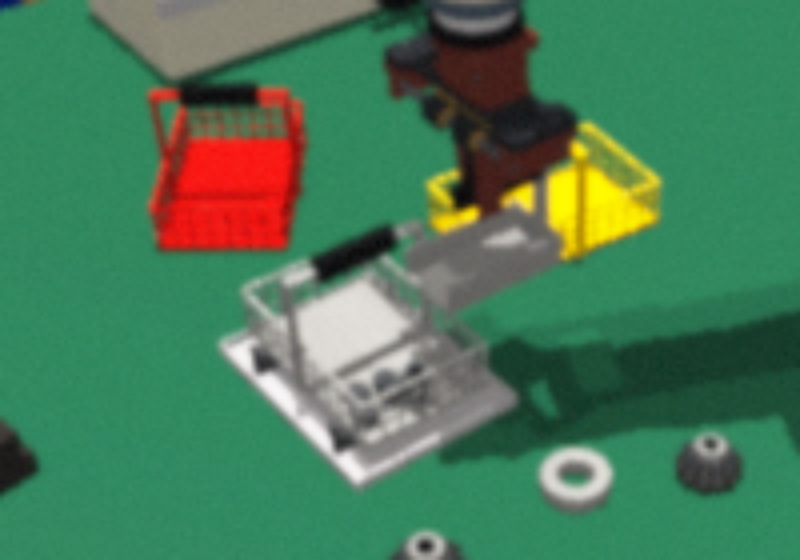

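Scoop is empty and the nuts lie in the near half of the basket, around (400,390). I'll carry the scoop to a free spot at about (560,140).

Emit:
jog_arm --steps '[{"turn":[0,0,0],"dp":[0,0.1,0],"claw":0},{"turn":[0,0,0],"dp":[0,0.35,0],"claw":0},{"turn":[0,0,0],"dp":[0,0.65,0],"claw":0},{"turn":[0,0,0],"dp":[0,0.98,0],"claw":0}]'

```text
t: 16.25
ee_pos: [469.2, -94.3, 181.9]
orientation: [-1.211, 1.21, -1.215]
ft_force: [0.0, 0.9, -2.7]
width: 13.6
```

Emit:
jog_arm --steps '[{"turn":[0,0,0],"dp":[0.1,0.33,0],"claw":0},{"turn":[0,0,0],"dp":[0.2,0.66,0],"claw":0},{"turn":[0,0,0],"dp":[0.35,0.98,0],"claw":0}]'

```text
t: 16.5
ee_pos: [497.7, -13.9, 182.1]
orientation: [-1.213, 1.211, -1.214]
ft_force: [-0.5, -0.5, -1.8]
width: 13.7
```

Emit:
jog_arm --steps '[{"turn":[0,0,0],"dp":[0.12,0.33,0],"claw":0},{"turn":[0,0,0],"dp":[0.25,0.66,0],"claw":0},{"turn":[0,0,0],"dp":[0.38,0.98,0],"claw":0}]'

```text
t: 16.75
ee_pos: [529.1, 67.1, 182.2]
orientation: [-1.214, 1.21, -1.214]
ft_force: [0.4, -0.1, -2.3]
width: 13.7
```

Emit:
jog_arm --steps '[{"turn":[0,0,0],"dp":[0.12,0.33,0],"claw":0},{"turn":[0,0,0],"dp":[0.25,0.66,-0.05],"claw":0},{"turn":[0,0,0],"dp":[0.38,0.9,-0.1],"claw":0},{"turn":[0,0,0],"dp":[0.4,0.97,-0.3],"claw":0},{"turn":[0,0,0],"dp":[0.4,0.97,-0.5],"claw":0},{"turn":[0,0,0],"dp":[0.4,0.97,-0.55],"claw":0}]'

```text
t: 17.25
ee_pos: [560.3, 146.1, 135.9]
orientation: [-1.218, 1.211, -1.211]
ft_force: [-0.6, -0.3, -0.8]
width: 13.6
```

```bash
python3 turn.py 560 140 86 -180 0
```

```text
t 17.25 q [ 0.237  0.473  1.787 -0.006  0.889  1.812] p [560.3 146.1 135.9] F [-0.6 -0.3 -0.8] M [ 0.03  0.18 -0.05] w 13.6
[[-0.0, -0.006, 1.0], [-1.0, -0.006, -0.0], [0.006, -1.0, -0.006]]
flip 0 turn/pi [ 0.002  -0.002   0.0001] tcp [560. 140.  67.] dp/80 [-0.004 -0.077 -0.861]
flip 1 turn/pi [-0.0031 -0.0032 -0.9999] tcp [560. 140.  67.] dp/80 [-0.004 -0.077 -0.861]
```

Emit:
jog_arm --steps '[{"turn":[0.002,-0.002,0],"dp":[0,0,-0.2],"claw":0},{"turn":[0.002,-0.002,0],"dp":[0,0,-0.4],"claw":0},{"turn":[0.002,-0.002,0],"dp":[0,0,-0.6],"claw":0},{"turn":[0.002,-0.002,0],"dp":[0,0,-0.73],"claw":0},{"turn":[0.002,-0.002,0],"dp":[0,0,-0.8],"claw":0},{"turn":[0.002,-0.002,0],"dp":[0,0,-0.82],"claw":0},{"turn":[0.002,-0.002,0],"dp":[0,0,-0.82],"claw":0}]'

```text
t: 17.83
ee_pos: [560.5, 146.2, 70.4]
orientation: [-1.209, 1.209, -1.21]
ft_force: [0.0, -0.1, -0.9]
width: 13.7
```

```bash
cat > pic.py <<'E'
from h import *
import sys
n,name=sys.argv[1:3]; P=[float(v) for v in sys.argv[3:6]]; s=float(sys.argv[6]) if len(sys.argv)>6 else 3
d=cam(n); u,v=proj(d,[P])[0].astype(int); w,h=int(780/s/2),int(580/s/2)
c=d['img'][max(0,v-h):v+h,max(0,u-w):u+w]; cv2.imwrite(f'pics/{name}.png',cv2.resize(c[:,:,::-1],None,fx=s,fy=s))
E
python3 pic.py scene s10 560 145 40 4; python3 turn.py
```

```text
t 17.88 q [ 0.235  0.569  1.818 -0.     0.754  1.806] p [560.8 146.3  70.8] F [ 0.2  1.2 -0.8] M [0.03 0.16 0.03] w 14.0
[[-0.0, 0.001, 1.0], [-1.0, -0.0, -0.0], [0.0, -1.0, 0.001]]
```

View pics/s10.png

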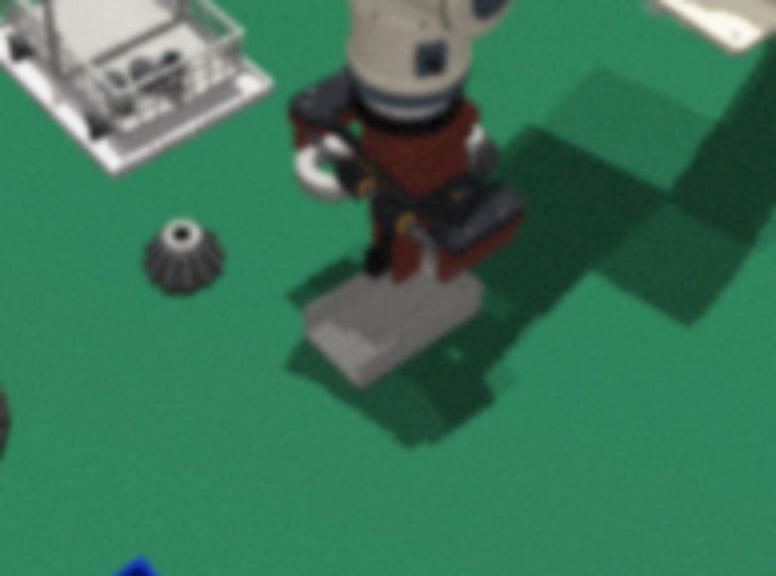

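Emit:
jog_arm --steps '[{"turn":[0,0,0],"dp":[0,0,-0.02],"claw":0},{"turn":[0,0,0],"dp":[0,0,-0.04],"claw":0},{"turn":[0,0,0],"dp":[0,0,-0.055],"claw":0},{"turn":[0,0,0],"dp":[0,0,-0.065],"claw":0},{"turn":[0,0,0],"dp":[0,0,-0.065],"claw":0}]'

```text
t: 18.3
ee_pos: [560.8, 146.3, 65.7]
orientation: [-1.208, 1.209, -1.21]
ft_force: [0.6, -0.1, -1.6]
width: 13.8
```

Emit:
jog_arm --steps '[{"turn":[0,0,0],"dp":[0,0,-0.01],"claw":0},{"turn":[0,0,0],"dp":[0,0,-0.02],"claw":0},{"turn":[0,0,0],"dp":[0,0,-0.02],"claw":0}]'

```text
t: 18.55
ee_pos: [561.1, 146.4, 65.3]
orientation: [-1.208, 1.209, -1.21]
ft_force: [-2.9, 0.6, 10.7]
width: 14.0
```

Contact with the bench (10.7 N upward force on the tool). Releasing.

Emit:
jog_arm --steps '[{"turn":[0,0,0],"dp":[0,0,0.005],"claw":0},{"turn":[0,0,0],"dp":[0,0,0.005],"claw":0.3},{"turn":[0,0,0],"dp":[0,0,0.005],"claw":0.6},{"turn":[0,0,0],"dp":[0,0,0.005],"claw":0.8},{"turn":[0,0,0],"dp":[0,0,0.005],"claw":0.8},{"turn":[0,0,0],"dp":[0,0,0.005],"claw":0.8},{"turn":[0,0,0],"dp":[0,0,0.005],"claw":0.8},{"turn":[0,0,0],"dp":[0,0,0.005],"claw":0.8}]'

```text
t: 19.22
ee_pos: [561.1, 146.4, 65.6]
orientation: [-1.208, 1.209, -1.21]
ft_force: [0.2, -0.8, -0.0]
width: 57.1
```

```bash
python3 pic.py scene s11 560 145 40 4; python3 turn.py
```

```text
t 19.27 q [ 0.235  0.578  1.819 -0.     0.744  1.806] p [561.1 146.4  65.6] F [-0.5  0.   0.4] M [0.04 0.16 0.08] w 60.9
[[-0.0, 0.001, 1.0], [-1.0, 0.0, -0.0], [-0.0, -1.0, 0.001]]
```

View pics/s11.png

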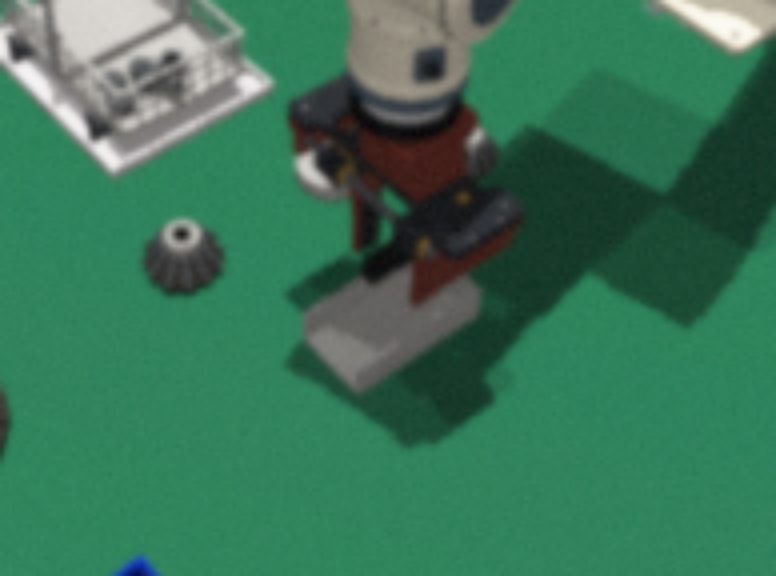

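Emit:
jog_arm --steps '[{"turn":[0,0,0],"dp":[0,0,0.1],"claw":0.8},{"turn":[0,0,0],"dp":[0,0,0.3],"claw":0.9},{"turn":[0,0,0],"dp":[0,0,0.6],"claw":1},{"turn":[0,0,0],"dp":[0,0,1],"claw":1}]'

```text
t: 19.6
ee_pos: [559.6, 146.0, 145.2]
orientation: [-1.212, 1.211, -1.209]
ft_force: [0.5, 0.1, -0.5]
width: 86.2
```

Emit:
jog_arm --steps '[{"turn":[0,0,0],"dp":[0,-0.2,0.35],"claw":1},{"turn":[0,0,0],"dp":[0,-0.6,0.6],"claw":1},{"turn":[0,0,0],"dp":[0,-1,0.8],"claw":1}]'

```text
t: 19.85
ee_pos: [560.3, 66.0, 212.1]
orientation: [-1.21, 1.207, -1.208]
ft_force: [1.1, 0.6, 0.1]
width: 87.8
```

Emit:
jog_arm --steps '[{"turn":[0,0,0],"dp":[0,-0.4,0],"claw":1},{"turn":[0,0,0],"dp":[0,-0.8,0],"claw":1},{"turn":[0,0,0],"dp":[0,-1,0],"claw":1}]'

```text
t: 20.1
ee_pos: [560.4, -16.9, 213.6]
orientation: [-1.209, 1.206, -1.211]
ft_force: [-0.2, -0.2, 0.3]
width: 87.7
```

Emit:
jog_arm --steps '[{"turn":[0,0,0],"dp":[0,-0.4,0],"claw":1},{"turn":[0,0,0],"dp":[0,-0.8,0],"claw":1},{"turn":[0,0,0],"dp":[0,-1,0],"claw":1}]'

```text
t: 20.35
ee_pos: [560.2, -99.8, 214.4]
orientation: [-1.208, 1.206, -1.213]
ft_force: [0.2, -0.0, -0.4]
width: 87.8
```

```bash
python3 meas.py | sed -n '/top/,/scene/p'; python3 pic.py top t12 560 -50 30 2; python3 pic.py scene s12 560 -50 30 2; python3 turn.py 560 -231 141 -180 0
```

```text
top
bench z 0.7966933837583889
scoop handle 116 rect c [542.6 146.7] size [90.2 13.5] ang 1.6
[541.65910973 144.67179414  96.34010543] 100.18591561233531
scoop body 157 rect c [583.1 147.3] size [ 69.3 169.7] ang 88.7
scoop rim 86 rect c [561.5 147.7] size [120.5  66.5] ang 0.1
bask handle 127 rect c [ 557.3 -231.3] size [ 13.3 134.8] ang 89.6
[ 556.75648624 -231.53768411  152.09622478] 339.7366512385112
bask rim 161 rect c [ 557.1 -270.2] size [125.5 138.2] ang 88.3
stand 149 rect c [ 563.1 -281.9] size [138.7 175.2] ang 89.3
byst 35 rect c [657.1  22.4] size [12.5 51.8] ang 80.5
scene
t 20.55 q [-1.920e-01  3.500e-01  1.766e+00 -1.000e-03  1.023e+00  1.380e+00] p [560.2 -96.9 213.9] F [ 0.  -0.   0.2] M [ 0.01  0.19 -0.  ] w 87.8
[[-0.001, 0.003, 1.0], [-1.0, -0.001, -0.001], [0.001, -1.0, 0.003]]
flip 0 turn/pi [0.0003 0.0008 0.0002] tcp [ 560. -231.  122.] dp/80 [-0.003 -1.677 -1.149]
flip 1 turn/pi [ 1.300e-03 -5.000e-04 -9.998e-01] tcp [ 560. -231.  122.] dp/80 [-0.003 -1.677 -1.149]
```

View pics/s12.png

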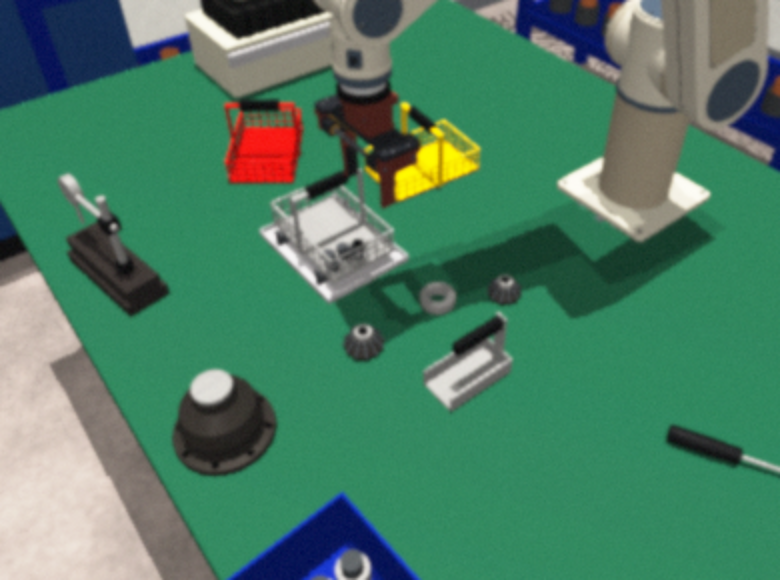

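View pics/t12.png

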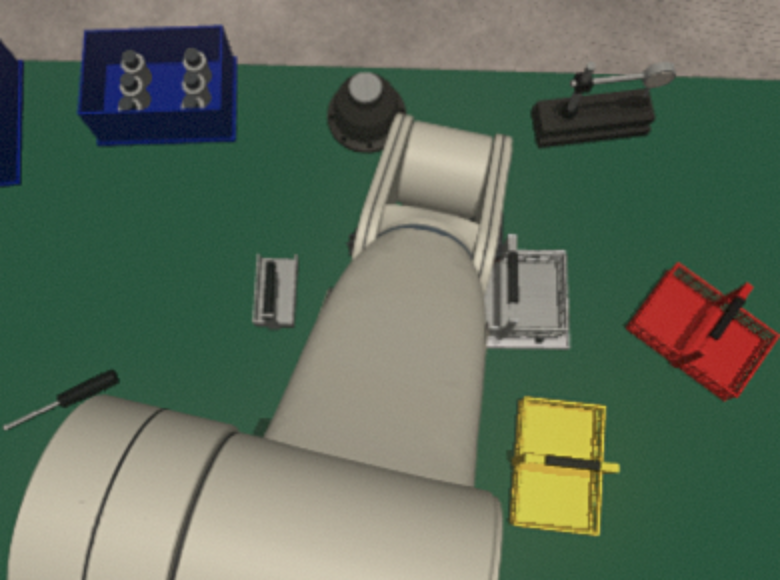

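Scoop stands upright and empty at about (468,360) in the scene view; the nuts are in the basket at (345,248) and none are visible outside. Moving to the basket handle.

Emit:
jog_arm --steps '[{"turn":[0,0,0],"dp":[0,-0.4,0],"claw":1},{"turn":[0,0,0],"dp":[-0.01,-0.8,0],"claw":1},{"turn":[0,0,0],"dp":[-0.01,-1,0],"claw":1}]'

```text
t: 20.8
ee_pos: [559.7, -177.5, 214.3]
orientation: [-1.208, 1.206, -1.211]
ft_force: [0.9, 0.9, 0.2]
width: 87.9
```

Emit:
jog_arm --steps '[{"turn":[0,0,0],"dp":[0,-0.3,0],"claw":1},{"turn":[0,0,0],"dp":[0,-0.6,0],"claw":1},{"turn":[0,0,0],"dp":[0,-0.65,0],"claw":1},{"turn":[0,0,0],"dp":[0,-0.65,0],"claw":1}]'

```text
t: 21.13
ee_pos: [559.9, -229.4, 214.3]
orientation: [-1.208, 1.206, -1.212]
ft_force: [0.3, -0.2, -0.2]
width: 87.7
```

```bash
python3 pic.py scene s13 560 -231 130 4; python3 turn.py 559 -231.5 141 -180 0
```

```text
t 21.18 q [-0.407  0.402  1.685  0.     1.051  1.162] p [ 559.7 -228.5  214.2] F [ 0.4 -0.   0.3] M [ 0.02  0.17 -0.02] w 87.7
[[0.001, 0.003, 1.0], [-1.0, -0.001, 0.001], [0.001, -1.0, 0.003]]
flip 0 turn/pi [ 0.0003  0.0009 -0.0002] tcp [ 559.  -231.5  122. ] dp/80 [-0.009 -0.037 -1.152]
flip 1 turn/pi [-1.400e-03  4.000e-04  9.998e-01] tcp [ 559.  -231.5  122. ] dp/80 [-0.009 -0.037 -1.152]
```

View pics/s13.png

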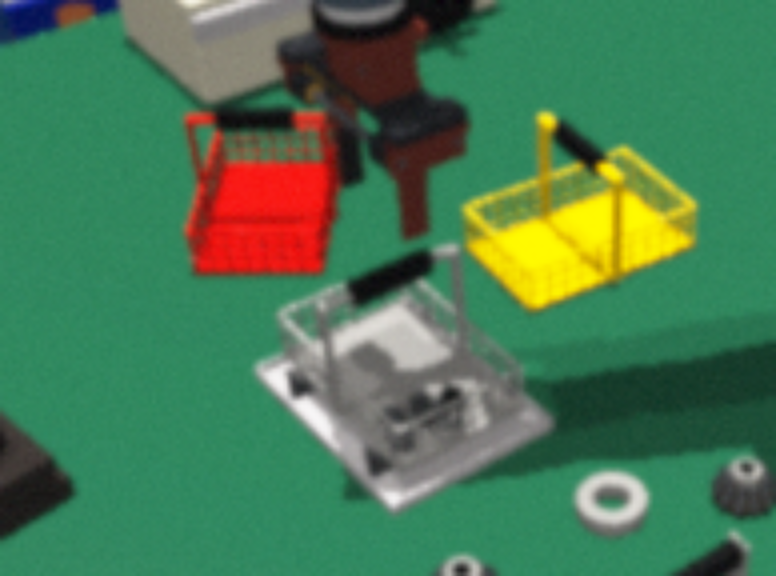

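Emit:
jog_arm --steps '[{"turn":[0,0,0],"dp":[-0.01,-0.035,-0.3],"claw":1},{"turn":[0,0,0],"dp":[-0.01,-0.035,-0.6],"claw":1},{"turn":[0,0,0],"dp":[-0.01,-0.035,-0.9],"claw":1},{"turn":[0,0,0],"dp":[-0.01,-0.035,-0.98],"claw":1},{"turn":[0,0,0],"dp":[-0.01,-0.035,-1],"claw":1},{"turn":[0,0,0],"dp":[-0.01,-0.035,-1],"claw":1}]'

```text
t: 21.68
ee_pos: [559.2, -230.3, 134.4]
orientation: [-1.209, 1.206, -1.209]
ft_force: [-0.0, 0.3, -0.3]
width: 87.9
```

```bash
python3 turn.py 559 -231.5 141 -180 0
```

```text
t 21.68 q [-0.41   0.503  1.737  0.     0.899  1.158] p [ 559.2 -230.3  134.4] F [-0.   0.3 -0.3] M [0.01 0.12 0.01] w 87.9
[[0.002, 0.002, 1.0], [-1.0, -0.001, 0.002], [0.001, -1.0, 0.002]]
flip 0 turn/pi [ 0.0002  0.0007 -0.0006] tcp [ 559.  -231.5  122. ] dp/80 [-0.003 -0.015 -0.155]
flip 1 turn/pi [-1.200e-03  3.000e-04  9.994e-01] tcp [ 559.  -231.5  122. ] dp/80 [-0.003 -0.015 -0.155]
```

Emit:
jog_arm --steps '[{"turn":[0,0,0],"dp":[0,-0.015,-0.1],"claw":1},{"turn":[0,0,0],"dp":[0,-0.015,-0.15],"claw":0.8},{"turn":[0,0,0],"dp":[0,-0.015,-0.15],"claw":0.5},{"turn":[0,0,0],"dp":[0,-0.015,-0.15],"claw":0.3},{"turn":[0,0,0],"dp":[0,-0.015,-0.15],"claw":0.15},{"turn":[0,0,0],"dp":[0,-0.015,-0.15],"claw":0},{"turn":[0,0,0],"dp":[0,-0.015,-0.15],"claw":0},{"turn":[0,0,0],"dp":[0,-0.015,-0.15],"claw":0},{"turn":[0,0,0],"dp":[0,-0.015,-0.15],"claw":0},{"turn":[0,0,0],"dp":[0,-0.015,-0.15],"claw":0},{"turn":[0,0,0],"dp":[0,-0.015,-0.15],"claw":0},{"turn":[0,0,0],"dp":[0,-0.015,-0.15],"claw":0}]'

```text
t: 22.68
ee_pos: [559.2, -231.5, 122.4]
orientation: [-1.209, 1.206, -1.209]
ft_force: [-0.6, 0.3, 0.7]
width: 18.1
```

Emit:
jog_arm --steps '[{"turn":[0,0,0],"dp":[0,0,0],"claw":0},{"turn":[0,0,0],"dp":[0,0,0],"claw":0},{"turn":[0,0,0],"dp":[0,0,0],"claw":0},{"turn":[0,0,0],"dp":[0,0,0],"claw":0},{"turn":[0,0,0],"dp":[0,0,0],"claw":0},{"turn":[0,0,0],"dp":[0,0,0],"claw":0}]'

```text
t: 23.18
ee_pos: [559.1, -231.5, 122.3]
orientation: [-1.209, 1.206, -1.209]
ft_force: [1.3, -3.4, 2.4]
width: 14.1
```

Gripped (14.1 mm). Lifting slowly.

Emit:
jog_arm --steps '[{"turn":[0,0,0],"dp":[0,0,0.03],"claw":0},{"turn":[0,0,0],"dp":[0,0,0.08],"claw":0},{"turn":[0,0,0],"dp":[0,0,0.15],"claw":0},{"turn":[0,0,0],"dp":[0,0,0.22],"claw":0},{"turn":[0,0,0],"dp":[0,0,0.3],"claw":0},{"turn":[0,0,0],"dp":[0,0,0.38],"claw":0},{"turn":[0,0,0],"dp":[0,0,0.46],"claw":0},{"turn":[0,0,0],"dp":[0,0,0.52],"claw":0},{"turn":[0,0,0],"dp":[0,0,0.55],"claw":0},{"turn":[0,0,0],"dp":[0,0,0.55],"claw":0}]'

```text
t: 24.02
ee_pos: [559.5, -231.6, 167.2]
orientation: [-1.208, 1.205, -1.21]
ft_force: [-0.3, -0.2, -6.1]
width: 13.7
```

```bash
python3 pic.py scene s14 560 -231 130 4; python3 turn.py 559 -231.5 241 -180 0
```

```text
t 24.07 q [-0.412  0.461  1.717  0.     0.96   1.156] p [ 559.3 -231.5  166.6] F [-0.6 -0.6 -6.4] M [-0.13  0.15  0.01] w 13.8
[[0.002, 0.003, 1.0], [-1.0, -0.001, 0.002], [0.001, -1.0, 0.003]]
flip 0 turn/pi [ 0.0002  0.0009 -0.0006] tcp [ 559.  -231.5  222. ] dp/80 [-0.003  0.001  0.692]
flip 1 turn/pi [-1.400e-03  4.000e-04  9.994e-01] tcp [ 559.  -231.5  222. ] dp/80 [-0.003  0.001  0.692]
```

View pics/s14.png

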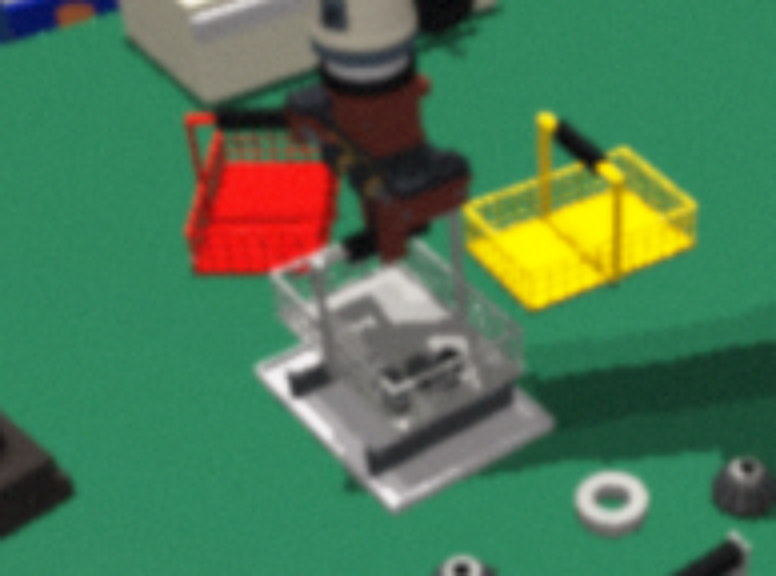

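Emit:
jog_arm --steps '[{"turn":[0,0,0],"dp":[0,0,0.03],"claw":0},{"turn":[0,0,0],"dp":[0,0,0.1],"claw":0},{"turn":[0,0,0],"dp":[0,0,0.18],"claw":0},{"turn":[0,0,0],"dp":[0,0,0.26],"claw":0},{"turn":[0,0,0],"dp":[0,0,0.35],"claw":0},{"turn":[0,0,0],"dp":[0,0,0.45],"claw":0},{"turn":[0,0,0],"dp":[0,0,0.55],"claw":0},{"turn":[0,0,0],"dp":[0,0,0.63],"claw":0},{"turn":[0,0,0],"dp":[0,0,0.68],"claw":0},{"turn":[0,0,0],"dp":[0,0,0.7],"claw":0},{"turn":[0,0,0],"dp":[0,0,0.7],"claw":0},{"turn":[0,0,0],"dp":[0,0,0.7],"claw":0}]'

```text
t: 25.07
ee_pos: [559.0, -231.5, 222.4]
orientation: [-1.209, 1.206, -1.209]
ft_force: [0.3, -0.7, -5.6]
width: 13.5
```

```bash
python3 pic.py scene s15 560 -231 130 4; python3 pic.py top t15 560 -50 30 2;python3 - <<'E'
from h import *
d=cam('scene');C=cloud(d);V=cv2.cvtColor(d['img'],cv2.COLOR_RGB2HSV)
X,Y,Z=np.moveaxis(C,-1,0)
m=(X>485)&(X<635)&(Y>-345)&(Y<-118)&(V[...,1]<70)
r=m&(Z>150)&(Z<190)
A=C[r&(abs(Z-172)<14)]
# rim: top points near outer walls
out=(abs(A[:,1]+231.5)>94)|(abs(A[:,0]-559)>60)
for nm,s in (('+y',A[:,1]>-140),('-y',A[:,1]<-322),('+x',A[:,0]>618),('-x',A[:,0]<500)):
    print(nm,s.sum(),np.percentile(A[s][:,2],[50,90]).round(1))
dark=(V[...,2]<75)&(X>490)&(X<630)&(Y>-340)&(Y<-125)&(Z>120)&(Z<160); print('dark', dark.sum(), C[dark].mean(0).round(), C[dark].min(0).round(), C[dark].max(0).round())
E
python3 turn.py; python3 meas.py | grep -E 'byst|scoop|top|scene'
```

```text
+y 74 [171.3 173.9]
-y 4 [172.6 173.3]
+x 88 [172.6 175.6]
-x 47 [172.7 178.7]
dark 66 [ 574. -162.  143.] [ 557. -190.  128.] [ 610. -130.  159.]
t 25.22 q [-0.412  0.394  1.678  0.     1.069  1.156] p [ 558.9 -231.4  222.1] F [ 0.4 -0.4 -5.7] M [-0.09  0.17 -0.02] w 13.9
[[0.002, 0.002, 1.0], [-1.0, -0.0, 0.002], [0.0, -1.0, 0.002]]
top
scoop handle 117 rect c [542.5 146.1] size [89.3 12.5] ang 0.6
scoop body 152 rect c [560.3 147.9] size [ 67.1 122.2] ang 89.7
scoop rim 92 rect c [560.6 148.1] size [119.3  66.7] ang 0.1
byst 242 rect c [650.3  -0.7] size [62.9 62.4] ang 45.8
byst 187 rect c [497.3  -4.9] size [58.3 56.9] ang 1.7
scene
scoop handle 190 rect c [544.2 147.9] size [90.1 13.5] ang 0.4
scoop body 355 rect c [559.  147.3] size [ 67.8 125.7] ang 89.6
scoop rim 145 rect c [560.5 147.3] size [ 67.3 120.4] ang 89.3
byst 177 rect c [396.6  55.1] size [50.1 62.3] ang 59.2
byst 180 rect c [497.9  -5.3] size [59.5 57.6] ang 48.7
byst 259 rect c [652.5  -0. ] size [56.1 66.3] ang 53.0
```

View pics/s15.png

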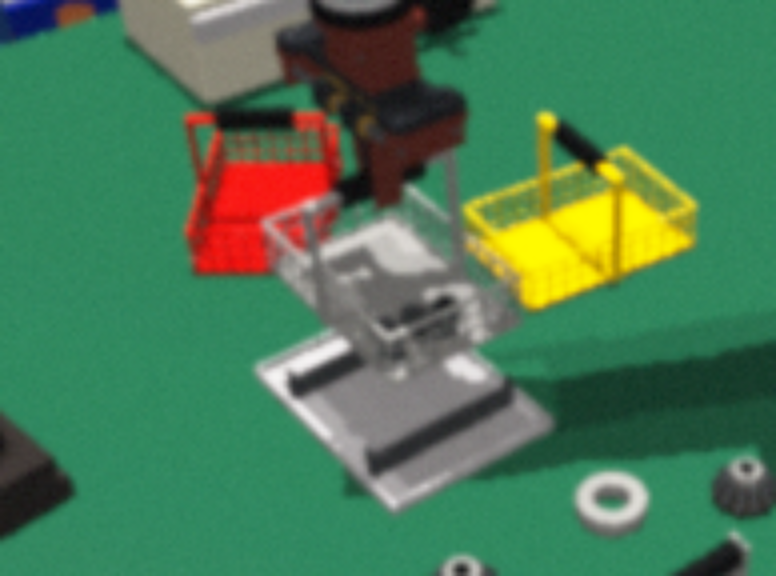

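View pics/t15.png

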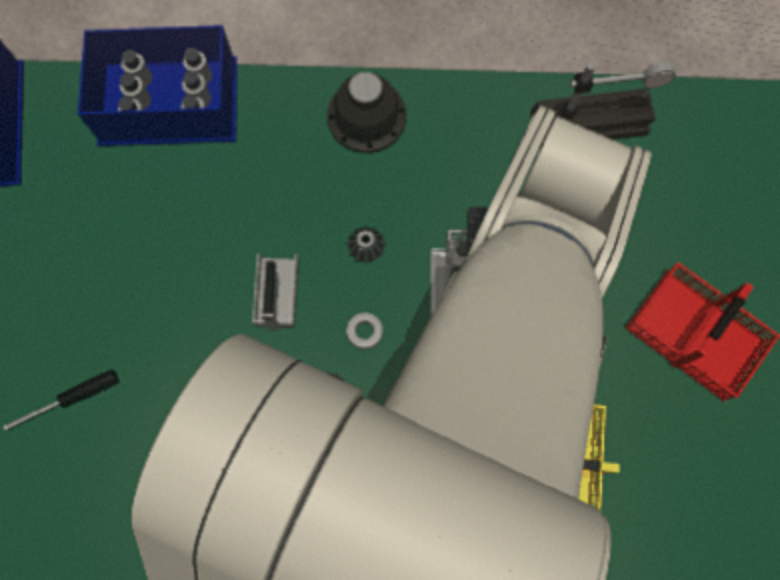

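The basket is held about 100 mm up, its rim heights agree within about 1.5 mm, and the stand below is empty. The bystanders have not moved. Handing in.

```bash
python3 -c "
from h import *
o=ctrl.get_obs(); print(o['t'],o['qvel'].round(4),o['width']); print(ctrl.close_job())"
```

```text
25.3167 [ 0.0016 -0.0019 -0.0018 -0.0009  0.0014  0.0019] 13.648700464495898
the job is handed in; nothing more can be done
None
```

I poured the nuts into the basket on its stand and set the empty scoop upright on the bench at about (560, 147). I then lifted the basket by its handle about 100 mm and handed the job in at 25.3 s, with no verdict reported.

The first try at pouring, with the scoop's front towards the robot, ran wrist joints 5 and 6 close to their limits at about 30°. No nuts were lost. I levelled the scoop, turned it half a turn clear of the basket and poured away from the robot at up to about 57°.

**Last checks, before handing in:**
- **Basket:** it hung level, with rim heights on all four sides between 171.3 and 172.7 mm. The grip held at 13.6 mm opening, the arm was still, and the stand below was clear.
- **Nuts:** the pile is visible in the near half of the basket, the scoop is empty and I saw none outside. The scoop's weight dropped about 1.4 N, which matches six nuts. The six were not counted one by one, because the picture does not separate them.
- **Bystanders:** the gears and ring gauge measured within a few mm of where they began. The screwdriver was only checked by eye in the top view and looks unmoved.

No check failed.

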